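Lock the cover on the wax warmer with its pull-knob switch

ROBOT

A 6-joint arm with a two-finger parallel gripper is mounted at the origin on the work surface. World frame = base frame: x ahead of the robot, y to its left, z up, the work surface at z = 0. Lengths are in mm, angles in rad, forces in N, time in s.
With the tool pointing down it reaches from about 275 to 825 mm from the base axis. Payload 4.9 kg.
Tool frame: the origin (TCP) lies midway between the tips of the shut fingers; the grasp point (between the pads) lies 19 mm behind it; x points along the fingers, z is the direction in which the jaws open and shut, and the axes are right-handed (so a half turn about x gives the same grasp; the last joint's range is limited). The gripper opens to 85 mm and grips with 20 to 120 N. Pads are 22 mm wide; open, the fingers measure 114 mm over their backs; the gripper's body (76 mm by 85 mm) begins 54 mm behind the grasp point. The pads swing forward as they close: fully open they stand 13 mm farther back than shut.
Start: joints at [-1.357, 0.326, -0.193, 1.052, 0, 1.437], TCP at [187.469, -517.082, 202.781] pointing down, gripper open.
Joint ranges: [-2.65, 2.65], [-0.97, 1.79], [-1.3, 1.35], [-1.93, 2.1], [-1.47, 1.37], [-3.14, 3.14]. Speed limits (rad/s): [2.57, 2.57, 3.14, 3.14, 3.14, 3.14].

INTERFACE

Orientations are given as a unit quaternion [x, y, z, w].
In Python, from cell import monitor, vision, robot gives the robot as it stands. The module is installed in compiled form; this text tells all that it offers.
- The arm moves only by the tool step_arm, never from a script. Its argument "steps" is a list of rows, each an object of numbers: "tx", "ty", "tz": the shift along the tool's x, y, z in mm; "wx", "wy", "wz": the turn, a rotation vector about the tool's x, y, z in rad; "jaw": the closure in counts, from 0 (fully open) to 255 (shut). In form: [{"tx": .., "ty": .., "tz": .., "wx": .., "wy": .., "wz": .., "jaw": ..}, ...]. A call has 1 to 12 rows; each row is the pose to reach, as a shift and turn from the pose commanded when the call began, along the tool's axes at that moment; what a row does not reach only later rows make up. A row lasts 1/12 s, in which the tool goes at most 41.7 mm and 7.16 degrees, less where a joint would pass 70% of its speed; a pose out of reach is approached as far as the arm can. A call with a gripper value outside its range is refused whole. The fingers move at their own pace and stop on an object; "grip_force" is the grip in N (left out, the last holds). Time passes only in rows, so rows that repeat a pose let the fingers close. It gives the time, the measured TCP pose, the force and the opening at its end, in the units of the state.
- monitor.observe(): the state, without advancing time (a new reading comes with each control period).
- vision.camera(name): name is "side" or "top"; returns the picture (400x640x3 uint8, red, green, blue); there is no depth.
- vision.get_calibration(name): a dict with "fx", "fy", "cx", "cy" (pixels), "distortion" ([k1, k2, p1, p2, k3] as OpenCV has them; the pictures are not rectified), "position" and "orientation" of the camera in the world. Camera axes: x right, y down, z forward; pixel columns grow to the right and rows downward; lengths in mm; the calibration is good to about 2 mm. A picture is of the moment at which its call begins. get_calibration takes no time and is no camera call.
- robot.finish_job(): hands the job in, once; it reports no verdict.
The state is a dict: "time_s": time; "joint_pos": joint angles; "qd": joint speeds; "tau": joint torques, N m; "tcp_pos": TCP position; "tcp_rot": TCP orientation; "contact_force": force on the tool from outside, world axes, zero at the start; "torque": the same for the moment, N m; "opening": opening from 0.0 (shut) to 1.0 (fully open).
Only numpy, scipy, OpenCV 4.12 (cv2) and the standard library are available. Lean on these libraries where they do the work, as an engineer would, in place of code of your own. Each camera call takes 0.05 s, during which the arm holds its last target.

TASK

Get the wax warmer ready and switch it on: pull its switch knob out until it snaps into its detent, set the loose pewter cover fully down in the top of the warmer with its tongue in the pouring notch, then push the knob fully back in so that its bolt locks the cover. Leave the other things on the counter where they are.

Things in the scene. Friction and masses are not known exactly. Their poses are not given: they have to be found in the camera images.
- warmer: Wax warmer, fixed: a black cast-iron pot, 165 mm along its x, 190 mm along its y, 76 mm high. Origin: centre of its underside on the counter; z up. Its open top has a rebate for the cover, 125 (x) by 145 (y) mm, centred, its ledge 50 mm above the counter (26 mm below the rim); the rim flares outward over its top 8 mm. The spout is on its +y side, the switch knob on its -y side at x = 0.
- warmer_seat (a point): Centre of the rebate, at ledge height (50 mm above the warmer's underside): the cover's origin belongs here. Axes as the warmer's.
- warmer_spout (a point): Point in the pouring notch at ledge height, at (28, 85, 50) mm in the warmer's frame: the cover's tongue point belongs here. The notch, 39 mm wide and centred at x = +28 mm, cuts the +y wall down to ledge height and runs into a spout that ends at y = +118 mm.
- knob (a joint): Travel (m) of the warmer's push-pull switch knob along the warmer's -y: 0 = pushed fully in (its bolt reaches over the rebate: locks a seated cover, keeps others out), 0.025 = pulled out to its detent, bolt withdrawn. A detent spring resists with up to about 8 N to the half-way point, then draws it on to the other end and holds it there with about 3 N. Starts at 0.
- knob_grip (a point): Centre of the knob's head (moves with it): a dark wooden cylinder, 40 mm diameter, 28 mm long, axis level along the warmer's y, 64.5 mm above the counter; pushed in, its centre is 139 mm from the warmer's origin, 44 mm out from the wall. Can be gripped from above across its diameter. Its 9 mm stem is the bolt: pushed in it reaches 15 mm into the rebate, 2 mm above a seated cover.
- cover: The loose pewter cover, about 0.45 kg, right side up on the counter: a plate 120 mm along its x, 140 mm along its y, 8 mm thick, with a tongue 34 mm wide on its +y edge, centred at x = +28 mm, out to y = +100 mm. Origin: centre of the plate's underside; z up. It fits the rebate one way only, axes along the warmer's, with 2.5 mm clearance all round and the tongue in the notch.
- cover_handle (a point): Centre of the cover's birch handle bar, 38 mm above the cover's underside, over its origin. The bar is 84 mm long along the cover's y, 16 mm thick along its x and 18 mm high (29 to 47 mm above the underside), carried on two 10 mm posts 30 mm either side of the centre.
- cover_tongue (a point): Point on the underside of the cover's tongue, at (28, 85, 0) mm in the cover's frame.
- puck: Bystander: violet wax puck, 74 mm diameter, 24 mm high. Origin under its centre.
- cork: Bystander: cork block 52 x 100 x 30 mm. Origin under its centre.
- brush: Bystander: wooden wax brush, bristles down, 60 x 130 x 44 mm. Origin under its centre.
- tin: Bystander: plain wax tin, 68 mm diameter, 62 mm high. Origin under its centre.
- mug: Bystander: white mug, 80 mm diameter, 85 mm high, handle on its +y. Origin under its centre.
- scraper: Bystander: flat horn-coloured scraper 65 x 140 x 6 mm. Origin under its centre.
There are look-alikes about, which are no part of the job. Of the things that look like the cover, the smaller one is meant.

How it is judged (in metres and radians):
On the way, in this order (a step that is already met when the one before it is completed fails the run):
1. the knob is pulled out to its detent (value of joint knob above 0.022 m), for 0.2 s.
2. with the knob out, the cover lies down on its ledge, tongue in the pouring notch (distance between cover and warmer_seat below 0.006 m and distance between cover_tongue and warmer_spout below 0.008 m and value of joint knob above 0.018 m), for 0.2 s.
At the end, for the whole second after the job is handed in: The cover lies at rest on its ledge (its origin within 6 mm of the seat point, its tongue point within 8 mm of the notch point), and the knob is pushed in to within 3 mm of its inner end (distance between cover and warmer_seat below 0.006 m and distance between cover_tongue and warmer_spout below 0.008 m and value of joint knob below 0.003 m and linear speed of cover below 0.02 m/s); the robot touches nothing.
It fails at once if a bystander (puck, cork, brush, tin, mug or scraper) is shifted by more than 30 mm (distance of any of puck, cork, brush, tin, mug, scraper from where it was at the start of the episode above 0.03 m).
It also fails if it takes over 64 s, if anything falls off the work surface, if the arm or the gripper's body presses on something with over 40 N, if the wrist force passes 120 N, or if a joint passes its speed limit or range.

## Working session

There is one attempt and no reset: what is moved stays moved. The work goes in short steps, Python scripts to look and compute and a tool call to move; the robot and the scene stay as the last step left them, time stands still between calls to the robot, and variables do not carry over. Pictures are saved under pics/ and viewed, and the job is handed in when it is done.

Besides the shell and the picture viewer there is one more tool, called after "Request:" by a JSON object that holds its "name" and its "arguments", one argument or row to a line. step_arm: Moves the arm, as the interface text tells. Its arguments: {"type":"object","properties":{"steps":{"type":"array"},"grip_force":{"type":"number"}},"required":["steps"]}

```bash
mkdir -p pics; python3 - <<'E'
from cell import monitor, vision, robot
import cv2
print(monitor.observe())
for n in("side","top"):
    im=vision.camera(n); cv2.imwrite(f"pics/{n}0.png",im[:,:,::-1]); print(n,vision.get_calibration(n))
E
```

```text
{'time_s': 0.0, 'joint_pos': array([-1.35719794e+00,  3.26948924e-01, -1.93629702e-01,  1.05199614e+00,
       -2.58039365e-05,  1.43657192e+00]), 'qd': array([-9.49805596e-04, -8.43057642e-04,  1.09999040e-03, -5.81615125e-04,
        5.18175571e-04,  5.47431833e-05]), 'tau': array([ 5.91599146e-04, -4.43401086e+01,  2.62438613e+01,  1.53591478e-02,
       -1.12784912e-04,  6.45710259e-06]), 'tcp_pos': array([ 187.31793486, -516.41995555,  201.98175087]), 'tcp_rot': array([ 0.40635947,  0.57944364, -0.40551963,  0.57850746]), 'contact_force': array([ 0.23105024, -0.38467217, -0.14183001]), 'torque': array([ 0.01449486, -0.04401261, -0.02234646]), 'opening': 0.998243040662966}
side {'fx': 447.1779834947497, 'fy': 447.1779834947497, 'cx': 317.0276776572832, 'cy': 197.45779400761649, 'distortion': array([-0.04904086,  0.        ,  0.        ,  0.        ,  0.        ]), 'position': array([-107.43626384,  533.26998797, 1125.32175822]), 'orientation': array([-0.38176533,  0.86084973, -0.30966244,  0.1315376 ])}
top {'fx': 453.5795415885086, 'fy': 453.5795415885086, 'cx': 318.1053697086817, 'cy': 198.5841316357356, 'distortion': array([-0.04160197,  0.        ,  0.        ,  0.        ,  0.        ]), 'position': array([ 395.14305939,  -59.65025087, 1523.01215224]), 'orientation': array([ 0.71703551, -0.69605825,  0.03009836, -0.02137942])}
```

View pics/side0.png

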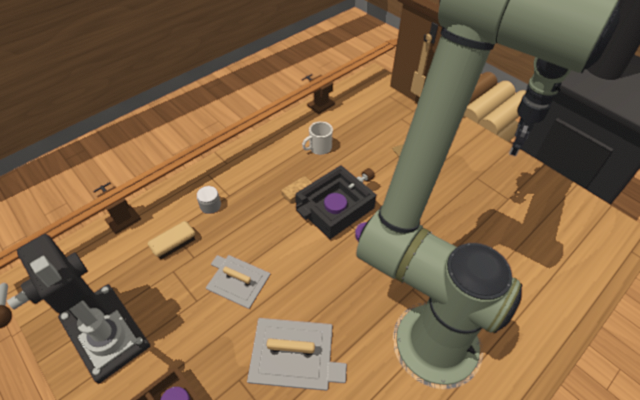

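View pics/top0.png

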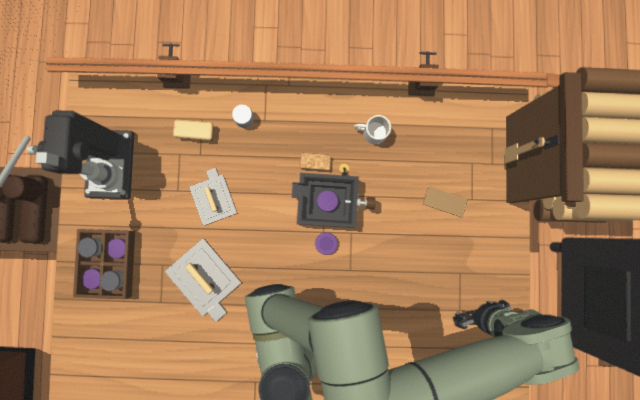

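```bash
cat > h.py <<'E'
import numpy as np, cv2
from cell import monitor, vision, robot
from scipy.spatial.transform import Rotation as R
def ray(n,u,v):
    c=vision.get_calibration(n); K=np.array([[c['fx'],0,c['cx']],[0,c['fy'],c['cy']],[0,0,1]])
    p=cv2.undistortPoints(np.array([[[u,v]]],float),K,c['distortion'])[0,0]
    return c['position'],R.from_quat(c['orientation']).apply([p[0],p[1],1])
def atz(n,u,v,z):
    o,d=ray(n,u,v); return o+d*(z-o[2])/d[2]
def proj(n,P):
    c=vision.get_calibration(n); K=np.array([[c['fx'],0,c['cx']],[0,c['fy'],c['cy']],[0,0,1]])
    r=R.from_quat(c['orientation']).inv(); 
    return cv2.projectPoints(r.apply(np.atleast_2d(np.array(P,float))-c['position']),np.zeros(3),np.zeros(3),K,c['distortion'])[0][:,0]
def crop(src,x0,y0,w,h,s,out):
    im=cv2.imread(src)[y0:y0+h,x0:x0+w]; cv2.imwrite(out,cv2.resize(im,None,fx=s,fy=s,interpolation=cv2.INTER_CUBIC))
E
python3 - <<'E'
from h import *
crop("pics/top0.png",280,150,110,80,7,"pics/c1.png")
crop("pics/top0.png",160,160,100,75,8,"pics/c2.png")
crop("pics/side0.png",270,130,130,110,5,"pics/c3.png")
crop("pics/side0.png",200,245,80,70,8,"pics/c4.png")
E
```

```text
(no output)
```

View pics/c1.png

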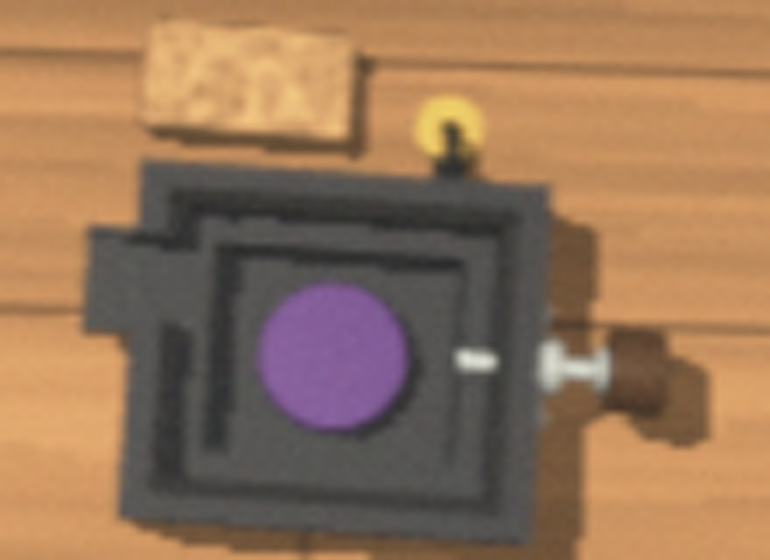

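View pics/c2.png

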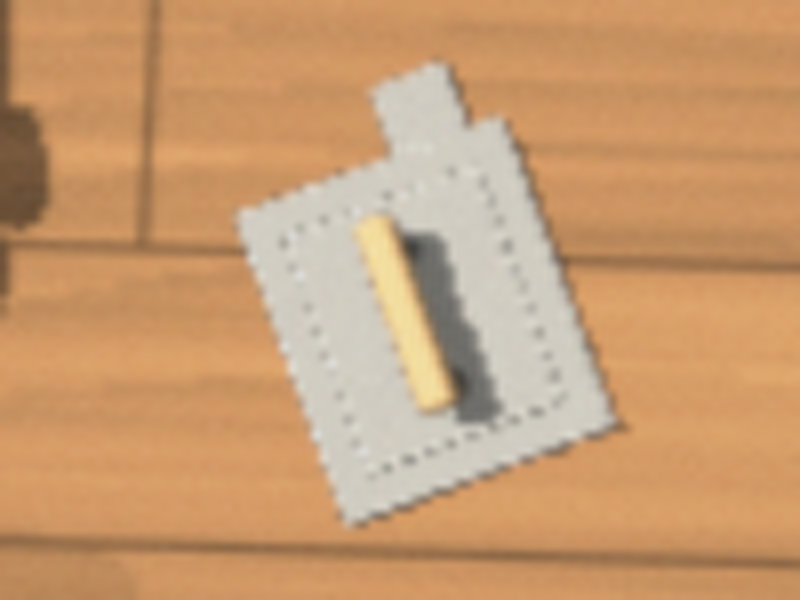

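View pics/c3.png

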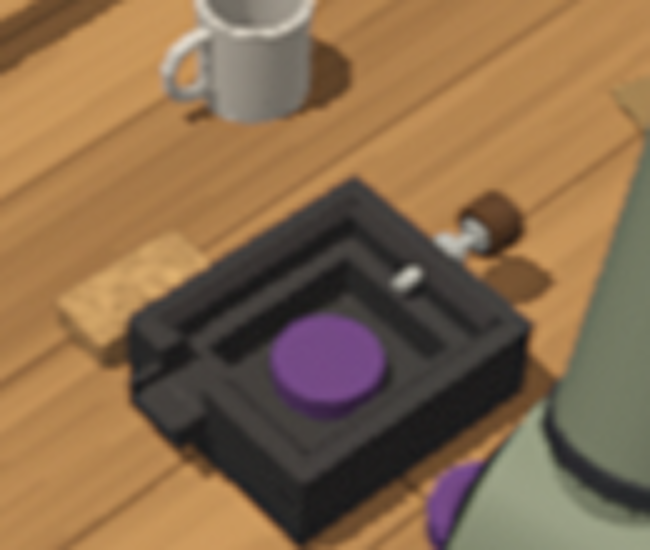

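View pics/c4.png

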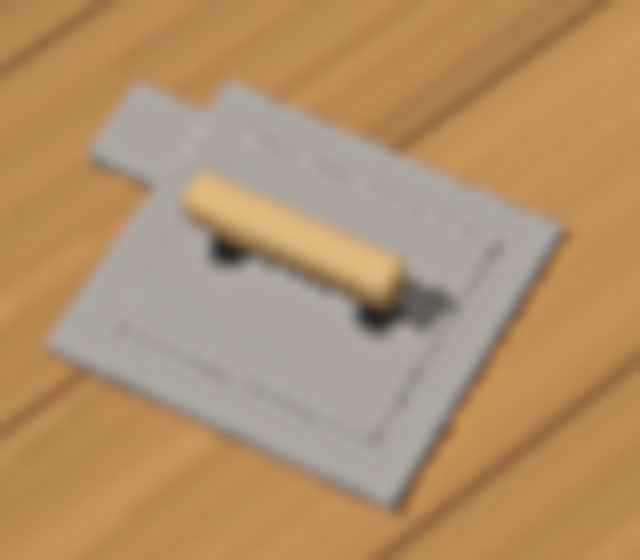

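```bash
cat > fit.py <<'E'
from h import *
from scipy.optimize import least_squares
def px(pts,x0,y0,s): return [(x0+(a+.5)/s-.5,y0+(b+.5)/s-.5) for a,b in pts]
def fit(obs,x0,freez=False):
    # obs: list (cam, modelpts, pix) ; pose x,y,z,yaw
    def pose(q,M): return R.from_euler('z',q[3]).apply(M)+[q[0],q[1],q[2] if freez else 0]
    def f(q): return np.concatenate([(proj(c,pose(q,np.array(M,float)))-np.array(P)).ravel() for c,M,P in obs])
    r=least_squares(f,x0,loss='soft_l1'); return r.x,r.fun.reshape(-1,2)
E
python3 - <<'E'
from fit import *
Mc=[(-60,70,8),(-60,-70,8),(60,-70,8),(60,70,8),(11,100,8),(45,100,8)]
ct=px([(238,213),(350,522),(622,425),(500,118),(370,92),(442,62)],160,160,8)
cs=px([(48,343),(400,500),(567,232),(232,80),(90,152),(140,80)],200,245,8)
Mw=[(82.5,95,76),(82.5,-95,76),(-82.5,95,76),(-82.5,-95,76)]
wt=px([(142,160),(550,185),(120,515),(532,540)],280,150,7)
ws=px([(130,320),(355,178),(300,480),(530,325)],270,130,5)
np.set_printoptions(precision=2,suppress=True)
for nm,M,t,s in(("cover",Mc,ct,cs),("warmer",Mw,wt,ws)):
  g=[500,0 if nm=="warmer" else 300,0,0 if nm=="warmer" else -1.2]
  for k,o in(("both",[("top",M,t),("side",M,s)]),("top",[("top",M,t)]),("side",[("side",M,s)])):
    q,r=fit(o,g); print(nm,k,q,np.degrees(q[3]),np.abs(r).max())
    if k=="both": print(r.T)
    q,r=fit(o,g,True) if k=="both" else (q,r)
    if k=="both":print(" z free",q)
# knob & puck
print(atz("top",280+635/7,150+370/7,84), )
E
```

```text
cover both [489.29 274.33  -0.    -1.17] -67.16036632774082 1.6884474879941536
[[-0.18  0.15 -0.14  0.58  0.09  0.57 -0.36 -0.68 -0.28 -0.48 -0.61 -0.45]
 [ 1.2   1.59  0.76  0.26  0.46  0.59 -0.22  0.11 -1.69 -0.6  -0.31 -0.39]]
 z free [490.78 274.35  -4.31  -1.18]
cover top [491.94 275.03  -8.1   -1.17] -67.14279657336625 0.7918508893558283
cover side [487.12 274.37  -1.13  -1.18] -67.44345433445189 1.044929647004949
warmer both [ 497.02 -106.44    0.22   -0.03] -1.9983712365554194 1.784516092397439
[[-0.18  0.52 -0.51  0.12 -1.78 -0.81 -0.14  0.39]
 [ 0.18  0.47  0.81  1.07 -1.24 -1.68  0.4  -1.05]]
 z free [ 498.69 -107.99   -7.7    -0.03]
warmer top [ 499.06 -106.42    0.     -0.03] -1.714953944086222 0.4133180717442997
warmer side [ 493.37 -105.18    7.74   -0.04] -2.3470612837086318 1.3723022404950598
[ 491.79 -243.81   84.  ]
```

```bash
cat >> h.py <<'E'
def goto(p,jawdir_deg,src=None):
    """p TCP target, jaw axis (tool z) at angle jawdir (mod 180) tool x down -> tool shift, rotvec"""
    s=src or monitor.observe(); R0=R.from_quat(s['tcp_rot']); best=None
    for a in (jawdir_deg,jawdir_deg+180):
        z=np.array([np.cos(np.radians(a)),np.sin(np.radians(a)),0]); x=np.array([0,0,-1.]); y=np.cross(z,x)
        w=(R0.inv()*R.from_matrix(np.c_[x,y,z])).as_rotvec()
        if best is None or np.linalg.norm(w)<np.linalg.norm(best): best=w
    t=R0.inv().apply(np.array(p)-s['tcp_pos'])
    print("t",t.round(1),"w",best.round(4), "rows",max(np.linalg.norm(t)/41.7,np.degrees(np.linalg.norm(best))/7.16).round(1))
def st():
    s=monitor.observe(); M=R.from_quat(s['tcp_rot']).as_matrix()
    print("t",round(s['time_s'],2),"tcp",s['tcp_pos'].round(1),"z-ang",np.degrees(np.arctan2(M[1,2],M[0,2])).round(2),"xax",M[:,0].round(3),"F",s['contact_force'].round(1),"open",round(s['opening'],3),"q",s['joint_pos'].round(2)); return s
E
python3 - <<'E'
from h import *
s=st(); print(R.from_quat(s['tcp_rot']).as_matrix().round(3))
goto([494.5,-245,150],-1.9)
for n,u,v in(("mug",378,129),("scraper",445,201),("cork",316,161),("puck",326,243),("tin",242,117),("brush",193,130)): print(n,atz("top",u,v,30).round())
E
```

```text
t 0.1 tcp [ 187.3 -516.5  202.1] z-ang -70.07 xax [-0.     0.002 -1.   ] F [-0.6 -0.2 -1. ] open 1.0 q [-1.36  0.33 -0.19  1.05 -0.    1.44]
[[-0.     0.94   0.341]
 [ 0.002  0.341 -0.94 ]
 [-1.     0.    -0.002]]
t [  52.4  381.3 -150.5] w [-1.1899e+00 -1.2000e-03 -1.1000e-03] rows 9.9
mug [ 744. -270.   30.]
scraper [ 509. -498.   30.]
cork [629. -66.  30.]
puck [ 359. -107.   30.]
tin [770. 186.  30.]
brush [721. 348.  30.]
```

Request:
{"name": "step_arm", "arguments": {
  "steps": [
    {"tx":0,"ty":381,"tz":-150,"wx":-1.19,"jaw":0},
    {"tx":20,"ty":381,"tz":-150,"wx":-1.19,"jaw":0},
    {"tx":52,"ty":381,"tz":-150,"wx":-1.19,"jaw":0},
    {"tx":52,"ty":381,"tz":-150,"wx":-1.19,"jaw":0},
    {"tx":52,"ty":381,"tz":-150,"wx":-1.19,"jaw":0},
    {"tx":52,"ty":381,"tz":-150,"wx":-1.19,"jaw":0},
    {"tx":52,"ty":381,"tz":-150,"wx":-1.19,"jaw":0},
    {"tx":52,"ty":381,"tz":-150,"wx":-1.19,"jaw":0},
    {"tx":52,"ty":381,"tz":-150,"wx":-1.19,"jaw":0},
    {"tx":52,"ty":381,"tz":-150,"wx":-1.19,"jaw":0},
    {"tx":52,"ty":381,"tz":-150,"wx":-1.19,"jaw":0},
    {"tx":52,"ty":381,"tz":-150,"wx":-1.19,"jaw":0}
  ]
}}

```text
$.steps[0]: bad value
```

```bash
python3 - <<'E'
from h import *
for n in("side","top"): cv2.imwrite(f"pics/{n}1.png",vision.camera(n)[:,:,::-1])
st(); goto([494.5,-245,150],-1.9)
crop("pics/top1.png",320,150,90,80,8,"pics/d1.png")
crop("pics/side1.png",290,100,140,120,5,"pics/d2.png")
E
```

```text
t 0.2 tcp [ 187.4 -516.7  202.3] z-ang -70.07 xax [-0.     0.001 -1.   ] F [-0.3 -0.3  0.2] open 0.997 q [-1.36  0.33 -0.19  1.05 -0.    1.44]
t [  52.5  381.3 -150.7] w [-1.1898e+00 -9.0000e-04 -8.0000e-04] rows 9.9
```

View pics/d1.png

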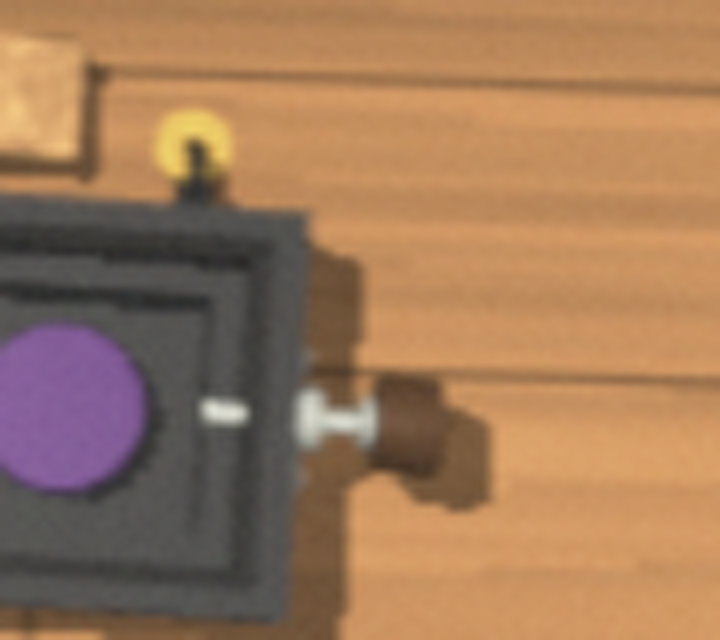

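View pics/d2.png

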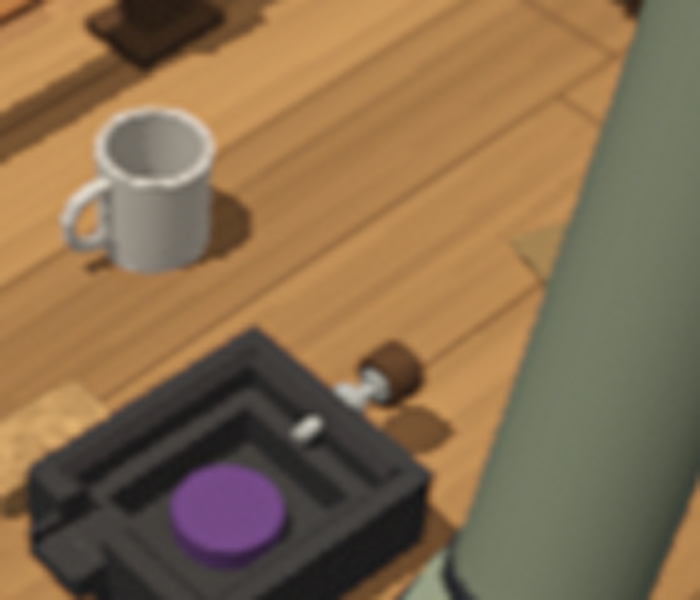

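Request:
{"name": "step_arm", "arguments": {
  "steps": [
    {"tx":0,"ty":381,"tz":-150,"wx":-1.19,"wy":0,"wz":0,"jaw":0},
    {"tx":20,"ty":381,"tz":-150,"wx":-1.19,"wy":0,"wz":0,"jaw":0},
    {"tx":52,"ty":381,"tz":-150,"wx":-1.19,"wy":0,"wz":0,"jaw":0},
    {"tx":52,"ty":381,"tz":-150,"wx":-1.19,"wy":0,"wz":0,"jaw":0},
    {"tx":52,"ty":381,"tz":-150,"wx":-1.19,"wy":0,"wz":0,"jaw":0},
    {"tx":52,"ty":381,"tz":-150,"wx":-1.19,"wy":0,"wz":0,"jaw":0},
    {"tx":52,"ty":381,"tz":-150,"wx":-1.19,"wy":0,"wz":0,"jaw":0},
    {"tx":52,"ty":381,"tz":-150,"wx":-1.19,"wy":0,"wz":0,"jaw":0},
    {"tx":52,"ty":381,"tz":-150,"wx":-1.19,"wy":0,"wz":0,"jaw":0},
    {"tx":52,"ty":381,"tz":-150,"wx":-1.19,"wy":0,"wz":0,"jaw":0},
    {"tx":52,"ty":381,"tz":-150,"wx":-1.19,"wy":0,"wz":0,"jaw":0},
    {"tx":52,"ty":381,"tz":-150,"wx":-1.19,"wy":0,"wz":0,"jaw":0}
  ]
}}

```text
time_s: 1.2
tcp_pos: [495.2, -244.4, 150.0]
tcp_rot: [0.011, 0.707, -0.01, 0.707]
contact_force: [-0.1, 0.6, -0.1]
opening: 0.998
```

```bash
python3 - <<'E'
from h import *
for n in("side","top"): cv2.imwrite(f"pics/{n}2.png",vision.camera(n)[:,:,::-1])
s=st(); goto([494.5,-245,150],-1.9); print(atz("top",371,203.2,64.5), atz("top",370.5,203,80))
print(proj("top",s['tcp_pos']),proj("side",s['tcp_pos']))
crop("pics/top2.png",320,150,90,80,8,"pics/e1.png")
crop("pics/side2.png",290,100,140,120,5,"pics/e2.png")
E
```

```text
t 1.3 tcp [ 494.  -246.4  150.6] z-ang -1.92 xax [-0.001 -0.    -1.   ] F [-0.6 -0.3  0.8] open 1.004 q [-0.6   0.37 -0.27  0.93 -0.    1.01]
t [0.6 1.4 0.4] w [-0.0003 -0.0008  0.0001] rows 0.0
[ 492.01337067 -247.25329211   64.5       ] [ 491.57597633 -243.64523756   80.        ]
[[374.39579056 200.75527569]] [[369.49301146 154.52537333]]
```

View pics/e1.png

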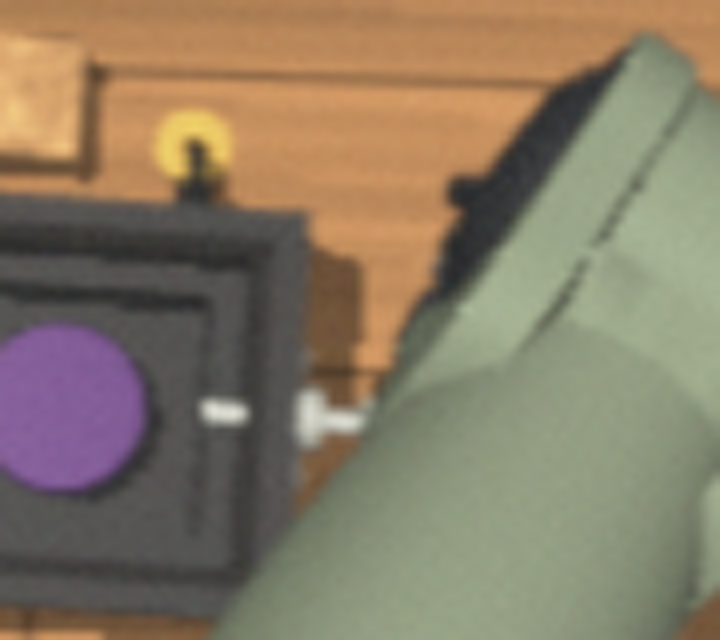

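View pics/e2.png

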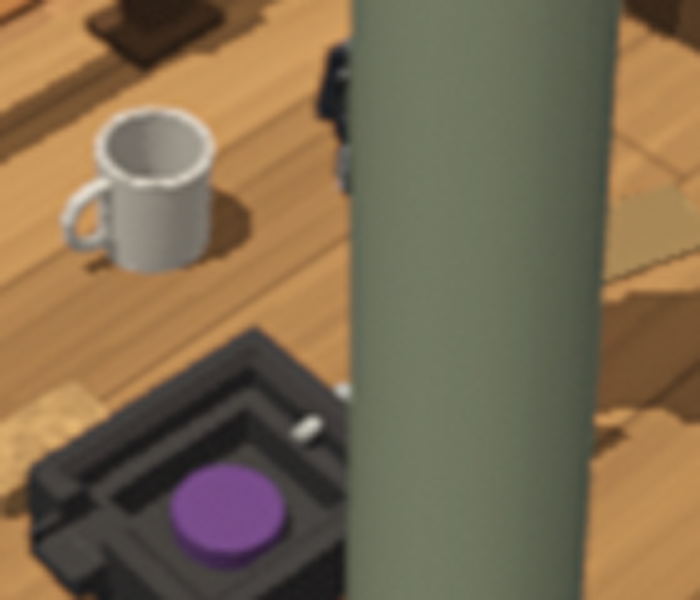

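Request:
{"name": "step_arm", "arguments": {
  "steps": [
    {"tx":35,"ty":1,"tz":-1,"wx":0,"wy":0,"wz":0,"jaw":0},
    {"tx":70,"ty":1,"tz":-1,"wx":0,"wy":0,"wz":0,"jaw":0},
    {"tx":108,"ty":1,"tz":-1,"wx":0,"wy":0,"wz":0,"jaw":0},
    {"tx":108,"ty":1,"tz":-1,"wx":0,"wy":0,"wz":0,"jaw":120},
    {"tx":108,"ty":1,"tz":-1,"wx":0,"wy":0,"wz":0,"jaw":255},
    {"tx":108,"ty":1,"tz":-1,"wx":0,"wy":0,"wz":0,"jaw":255},
    {"tx":108,"ty":1,"tz":-1,"wx":0,"wy":0,"wz":0,"jaw":255},
    {"tx":108,"ty":1,"tz":-1,"wx":0,"wy":0,"wz":0,"jaw":255},
    {"tx":108,"ty":1,"tz":-1,"wx":0,"wy":0,"wz":0,"jaw":255},
    {"tx":108,"ty":1,"tz":-1,"wx":0,"wy":0,"wz":0,"jaw":255}
  ],
  "grip_force": 40
}}

```text
time_s: 2.13
tcp_pos: [491.4, -246.9, 46.1]
tcp_rot: [0.011, 0.708, -0.014, 0.706]
contact_force: [-11.3, -0.6, 15.3]
opening: 0.345
```

```bash
python3 - <<'E'
from h import *
s=st()
E
```

```text
t 2.13 tcp [ 491.4 -246.9   46.1] z-ang -1.97 xax [-0.003 -0.005 -1.   ] F [-11.3  -0.6  15.3] open 0.345 q [-0.6   0.48 -0.4   0.69 -0.01  1.01]
```

Request:
{"name": "step_arm", "arguments": {
  "steps": [
    {"tx":0,"ty":0,"tz":-2,"wx":0,"wy":0,"wz":0,"jaw":60},
    {"tx":0,"ty":0,"tz":-2,"wx":0,"wy":0,"wz":0,"jaw":60},
    {"tx":6,"ty":0,"tz":-2,"wx":0,"wy":0,"wz":0,"jaw":60},
    {"tx":8,"ty":0,"tz":-2,"wx":0,"wy":0,"wz":0,"jaw":255},
    {"tx":8,"ty":0,"tz":-2,"wx":0,"wy":0,"wz":0,"jaw":255},
    {"tx":8,"ty":0,"tz":-2,"wx":0,"wy":0,"wz":0,"jaw":255},
    {"tx":8,"ty":0,"tz":-2,"wx":0,"wy":0,"wz":0,"jaw":255},
    {"tx":8,"ty":0,"tz":-2,"wx":0,"wy":0,"wz":0,"jaw":255},
    {"tx":8,"ty":0,"tz":-2,"wx":0,"wy":0,"wz":0,"jaw":255},
    {"tx":8,"ty":0,"tz":-2,"wx":0,"wy":0,"wz":0,"jaw":255}
  ]
}}

```text
time_s: 2.97
tcp_pos: [491.2, -244.9, 34.8]
tcp_rot: [0.012, 0.707, -0.012, 0.707]
contact_force: [-3.1, 1.5, 4.6]
opening: 0.444
```

```bash
python3 - <<'E'
from h import *
s=st()
E
```

```text
t 2.97 tcp [ 491.2 -244.9   34.8] z-ang -1.89 xax [-0.001  0.    -1.   ] F [-3.1  1.5  4.6] open 0.444 q [-0.6   0.49 -0.41  0.67 -0.    1.01]
```

Request:
{"name": "step_arm", "arguments": {
  "steps": [
    {"tx":0,"ty":-5,"tz":-1,"wx":0,"wy":0,"wz":0,"jaw":255},
    {"tx":0,"ty":-10,"tz":-1,"wx":0,"wy":0,"wz":0,"jaw":255},
    {"tx":0,"ty":-15,"tz":-1,"wx":0,"wy":0,"wz":0,"jaw":255},
    {"tx":0,"ty":-20,"tz":-1,"wx":0,"wy":0,"wz":0,"jaw":255},
    {"tx":0,"ty":-25,"tz":-1,"wx":0,"wy":0,"wz":0,"jaw":255},
    {"tx":0,"ty":-27,"tz":-1,"wx":0,"wy":0,"wz":0,"jaw":255},
    {"tx":0,"ty":-27,"tz":-1,"wx":0,"wy":0,"wz":0,"jaw":255},
    {"tx":0,"ty":-27,"tz":-1,"wx":0,"wy":0,"wz":0,"jaw":255},
    {"tx":0,"ty":-27,"tz":-1,"wx":0,"wy":0,"wz":0,"jaw":255}
  ]
}}

```text
time_s: 3.72
tcp_pos: [490.3, -269.9, 34.8]
tcp_rot: [0.013, 0.706, -0.01, 0.708]
contact_force: [0.9, 6.2, 5.5]
opening: 0.442
```

```bash
python3 - <<'E'
from h import *
s=st()
cv2.imwrite("pics/top3.png",vision.camera("top")[:,:,::-1])
crop("pics/top3.png",320,150,90,80,8,"pics/f1.png")
E
```

```text
t 3.72 tcp [ 490.3 -269.9   34.8] z-ang -1.84 xax [ 0.002  0.005 -1.   ] F [0.9 6.2 5.5] open 0.442 q [-0.64  0.51 -0.38  0.68  0.01  0.96]
```

View pics/f1.png

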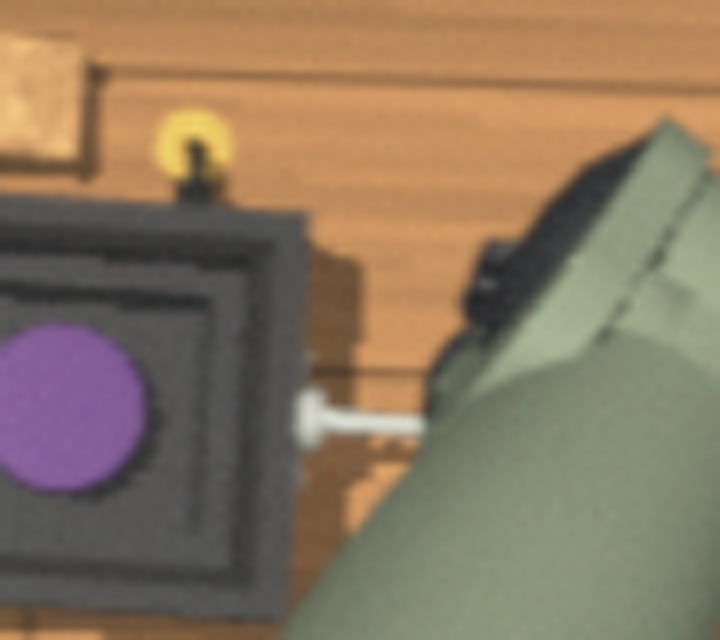

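Request:
{"name": "step_arm", "arguments": {
  "steps": [
    {"tx":0,"ty":1,"tz":0,"wx":0,"wy":0,"wz":0,"jaw":200},
    {"tx":0,"ty":1,"tz":0,"wx":0,"wy":0,"wz":0,"jaw":60},
    {"tx":0,"ty":1,"tz":0,"wx":0,"wy":0,"wz":0,"jaw":0},
    {"tx":0,"ty":1,"tz":0,"wx":0,"wy":0,"wz":0,"jaw":0},
    {"tx":0,"ty":1,"tz":0,"wx":0,"wy":0,"wz":0,"jaw":0},
    {"tx":-40,"ty":1,"tz":0,"wx":0,"wy":0,"wz":0,"jaw":0},
    {"tx":-80,"ty":1,"tz":0,"wx":0,"wy":0,"wz":0,"jaw":0},
    {"tx":-120,"ty":1,"tz":0,"wx":0,"wy":0,"wz":0,"jaw":0},
    {"tx":-120,"ty":1,"tz":0,"wx":0,"wy":0,"wz":0,"jaw":0}
  ]
}}

```text
time_s: 4.52
tcp_pos: [493.8, -274.4, 162.8]
tcp_rot: [0.009, 0.703, -0.014, 0.711]
contact_force: [0.9, -0.2, 0.3]
opening: 1.001
```

```bash
python3 - <<'E'
from h import *
s=st(); R0=R.from_quat(s['tcp_rot'])
print(R0.inv().apply(np.array([489.3,274.3,150])-s['tcp_pos']))
E
```

```text
t 4.52 tcp [ 493.8 -274.4  162.8] z-ang -1.9 xax [ 0.01  -0.008 -1.   ] F [ 0.9 -0.2  0.3] open 1.001 q [-0.64  0.37 -0.23  0.95 -0.    0.97]
[  8.45899781 548.28136452 -22.84144027]
```

Request:
{"name": "step_arm", "arguments": {
  "steps": [
    {"tx":0,"ty":40,"tz":0,"wx":-0.11,"wy":0,"wz":0,"jaw":0},
    {"tx":0,"ty":80,"tz":0,"wx":-0.22,"wy":0,"wz":0,"jaw":0},
    {"tx":0,"ty":120,"tz":0,"wx":-0.33,"wy":0,"wz":0,"jaw":0},
    {"tx":0,"ty":160,"tz":0,"wx":-0.44,"wy":0,"wz":0,"jaw":0},
    {"tx":0,"ty":200,"tz":0,"wx":-0.55,"wy":0,"wz":0,"jaw":0},
    {"tx":0,"ty":240,"tz":0,"wx":-0.66,"wy":0,"wz":0,"jaw":0},
    {"tx":0,"ty":280,"tz":-5,"wx":-0.77,"wy":0,"wz":0,"jaw":0},
    {"tx":0,"ty":320,"tz":-10,"wx":-0.88,"wy":0,"wz":0,"jaw":0},
    {"tx":0,"ty":360,"tz":-15,"wx":-0.99,"wy":0,"wz":0,"jaw":0},
    {"tx":0,"ty":400,"tz":-20,"wx":-1.1,"wy":0,"wz":0,"jaw":0},
    {"tx":0,"ty":400,"tz":-20,"wx":-1.2,"wy":0,"wz":0,"jaw":0},
    {"tx":0,"ty":400,"tz":-20,"wx":-1.2,"wy":0,"wz":0,"jaw":0}
  ]
}}

```text
time_s: 5.52
tcp_pos: [482.6, 131.4, 154.7]
tcp_rot: [-0.392, 0.589, 0.391, 0.589]
contact_force: [0.7, 0.2, -0.0]
opening: 1.002
```

```bash
python3 - <<'E'
from h import *
for n in("top","side"): cv2.imwrite(f"pics/{n}4.png",vision.camera(n)[:,:,::-1])
st(); goto([489.3,274.3,110],112.8)
E
```

```text
t 5.62 tcp [483.  129.2 154.6] z-ang 66.73 xax [ 0. -0. -1.] F [-0.2 -0.1  0.3] open 1.0 q [ 0.11  0.27 -0.4   0.9  -0.    0.52]
t [ 44.6  51.6 135.8] w [-8.041e-01 -5.000e-04  2.000e-04] rows 6.4
```

View pics/side4.png

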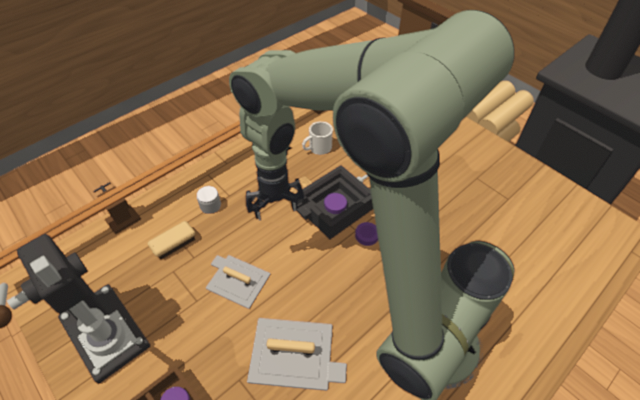

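View pics/top4.png

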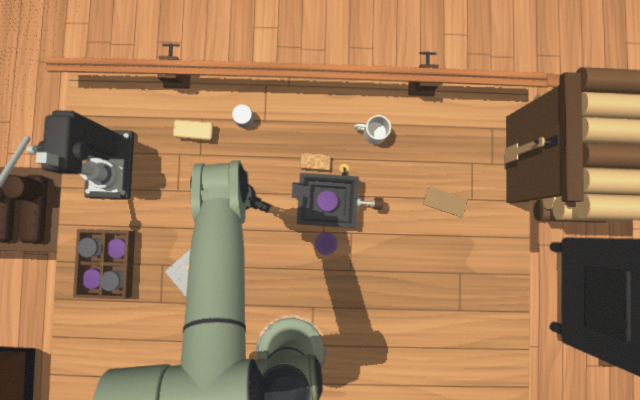

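Request:
{"name": "step_arm", "arguments": {
  "steps": [
    {"tx":10,"ty":51,"tz":135,"wx":-0.8,"wy":0,"wz":0,"jaw":0},
    {"tx":20,"ty":51,"tz":135,"wx":-0.8,"wy":0,"wz":0,"jaw":0},
    {"tx":40,"ty":51,"tz":135,"wx":-0.8,"wy":0,"wz":0,"jaw":0},
    {"tx":45,"ty":51,"tz":135,"wx":-0.8,"wy":0,"wz":0,"jaw":0},
    {"tx":45,"ty":51,"tz":135,"wx":-0.8,"wy":0,"wz":0,"jaw":0},
    {"tx":45,"ty":51,"tz":135,"wx":-0.8,"wy":0,"wz":0,"jaw":0},
    {"tx":45,"ty":51,"tz":135,"wx":-0.8,"wy":0,"wz":0,"jaw":0},
    {"tx":45,"ty":51,"tz":135,"wx":-0.8,"wy":0,"wz":0,"jaw":0},
    {"tx":45,"ty":51,"tz":135,"wx":-0.8,"wy":0,"wz":0,"jaw":0}
  ]
}}

```text
time_s: 6.37
tcp_pos: [489.8, 272.2, 109.7]
tcp_rot: [0.588, -0.393, -0.588, -0.393]
contact_force: [-1.0, 1.2, -0.4]
opening: 1.0
```

```bash
python3 - <<'E'
from h import *
for n in("top","side"): cv2.imwrite(f"pics/{n}5.png",vision.camera(n)[:,:,::-1])
s=st(); goto([489.3,274.3,18],112.8); print(proj("side",[s['tcp_pos'],[489.3,274.3,47]]))
crop("pics/side5.png",190,195,100,110,6,"pics/g2.png")
crop("pics/top5.png",280,150,110,80,7,"pics/g1.png")
E
```

```text
t 6.47 tcp [489.6 272.5 109.9] z-ang 112.48 xax [ 0. -0. -1.] F [-0.6  0.2 -1.2] open 0.998 q [ 0.38  0.42 -0.3   0.85 -0.   -0.02]
t [91.9 -0.3  1.8] w [-0.0056 -0.0001  0.0002] rows 2.2
[[233.55364885 260.03984872]
 [236.21911881 272.50119473]]
```

View pics/g2.png

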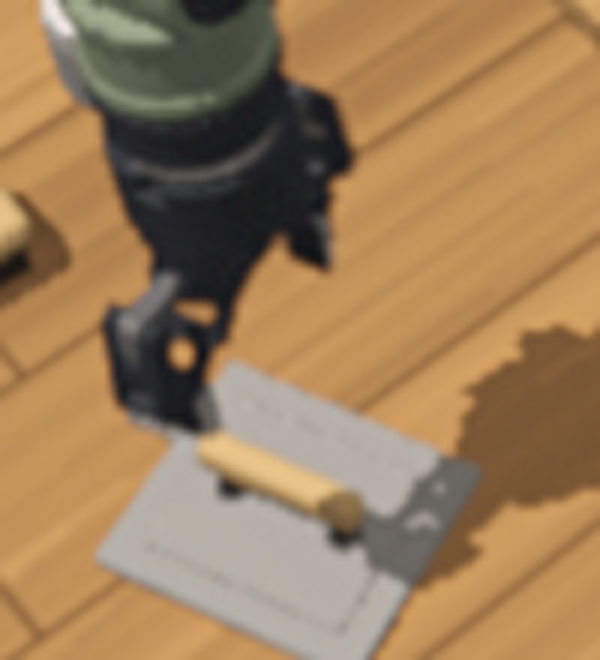

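View pics/g1.png

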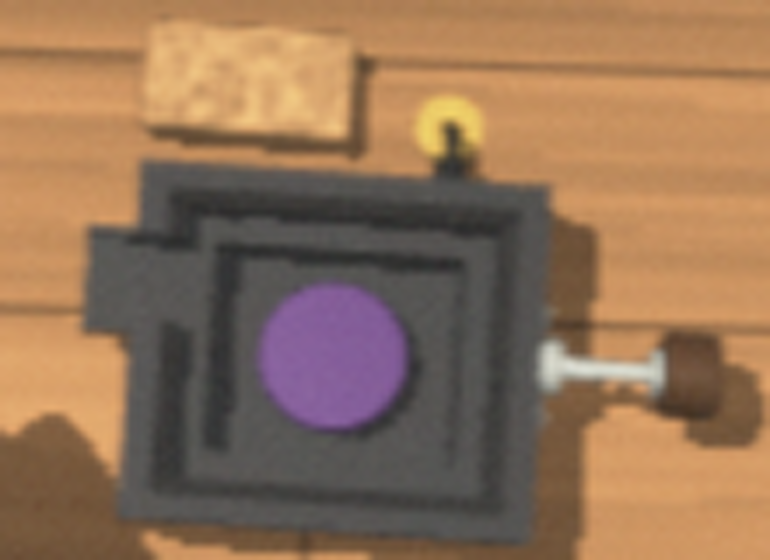

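Request:
{"name": "step_arm", "arguments": {
  "steps": [
    {"tx":35,"ty":0,"tz":1,"wx":-0.005,"wy":0,"wz":0,"jaw":0},
    {"tx":65,"ty":0,"tz":1,"wx":-0.005,"wy":0,"wz":0,"jaw":0},
    {"tx":90,"ty":0,"tz":1,"wx":-0.005,"wy":0,"wz":0,"jaw":60},
    {"tx":92,"ty":0,"tz":1,"wx":-0.005,"wy":0,"wz":0,"jaw":140},
    {"tx":92,"ty":0,"tz":1,"wx":-0.005,"wy":0,"wz":0,"jaw":255},
    {"tx":92,"ty":0,"tz":1,"wx":-0.005,"wy":0,"wz":0,"jaw":255},
    {"tx":92,"ty":0,"tz":1,"wx":-0.005,"wy":0,"wz":0,"jaw":255},
    {"tx":92,"ty":0,"tz":1,"wx":-0.005,"wy":0,"wz":0,"jaw":255},
    {"tx":92,"ty":0,"tz":1,"wx":-0.005,"wy":0,"wz":0,"jaw":255},
    {"tx":92,"ty":0,"tz":1,"wx":-0.005,"wy":0,"wz":0,"jaw":255},
    {"tx":92,"ty":0,"tz":1,"wx":-0.005,"wy":0,"wz":0,"jaw":255}
  ],
  "grip_force": 70
}}

```text
time_s: 7.38
tcp_pos: [489.2, 274.7, 18.6]
tcp_rot: [0.59, -0.39, -0.589, -0.391]
contact_force: [-0.6, 0.3, 3.9]
opening: -0.001
```

```bash
python3 - <<'E'
from h import *
for n in("side","top"): cv2.imwrite(f"pics/{n}6.png",vision.camera(n)[:,:,::-1])
s=st(); s=st();print(s['torque'])
crop("pics/side6.png",190,195,100,110,6,"pics/i2.png")
E
```

```text
t 7.48 tcp [489.2 274.7  18.6] z-ang 112.99 xax [ 0.001  0.    -1.   ] F [-1.2 -0.7  6. ] open -0.003 q [ 0.38  0.53 -0.4   0.64 -0.   -0.02]
t 7.48 tcp [489.2 274.7  18.6] z-ang 112.99 xax [ 0.001  0.    -1.   ] F [-1.2 -0.7  6. ] open -0.003 q [ 0.38  0.53 -0.4   0.64 -0.   -0.02]
[-0.03460996  0.15583546  0.01615065]
```

View pics/i2.png

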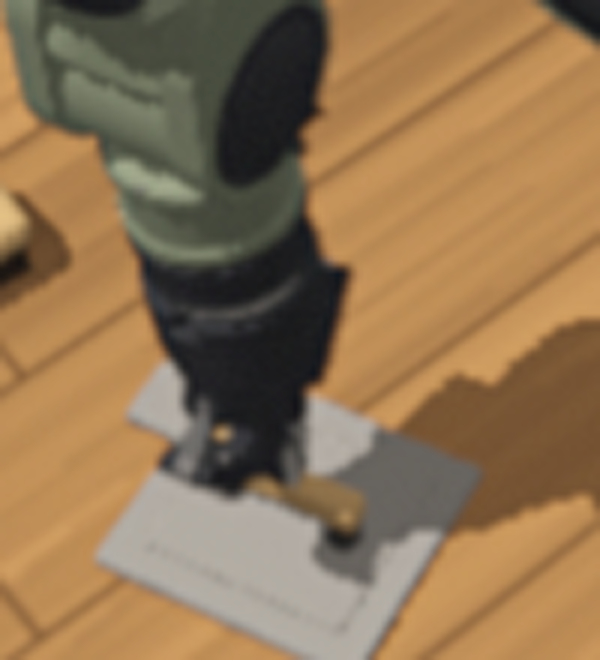

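```bash
python3 - <<'E'
from h import *
s=st()
def draw(src,n,x0,y0,w,h,sc,out,q):
    crop(src,x0,y0,w,h,sc,out); im=cv2.imread(out)
    M=np.array([(-60,70,8),(-60,-70,8),(60,-70,8),(60,70,8),(0,42,47),(0,-42,47),(0,42,29),(0,-42,29),(0,0,47)],float)
    P=R.from_euler('z',q[2]).apply(M)+[q[0],q[1],0]
    for p in proj(n,P): cv2.circle(im,tuple(int(round(a)) for a in (p-[x0,y0])*sc+sc/2),3,(0,0,255),1)
    T=[s['tcp_pos']+[0,0,dz] for dz in(0,19,60,150)]
    for p in proj(n,T): cv2.circle(im,tuple(int(round(a)) for a in (p-[x0,y0])*sc+sc/2),4,(0,255,0),1)
    cv2.imwrite(out,im)
draw("pics/side6.png","side",190,195,100,110,6,"pics/j2.png",(489.3,274.3,np.radians(-67.2)))
draw("pics/top6.png","top",160,160,100,75,8,"pics/j1.png",(489.3,274.3,np.radians(-67.2)))
E
```

```text
t 7.48 tcp [489.2 274.7  18.6] z-ang 112.99 xax [ 0.001  0.    -1.   ] F [-1.2 -0.7  6. ] open -0.003 q [ 0.38  0.53 -0.4   0.64 -0.   -0.02]
```

View pics/j2.png

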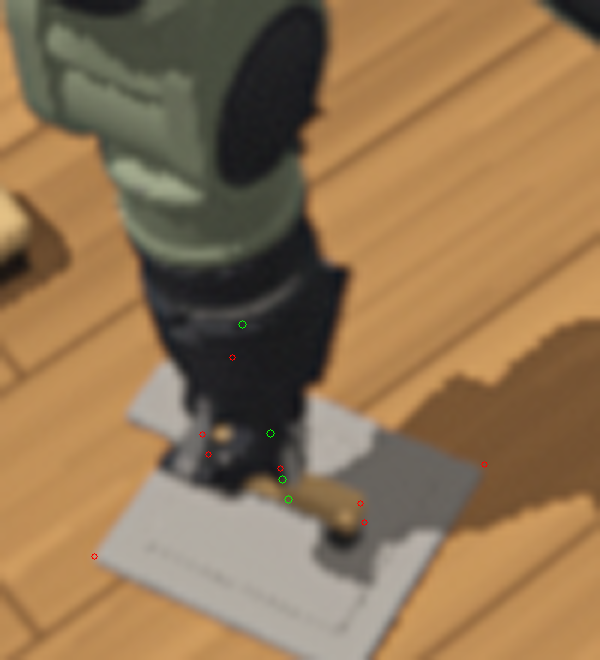

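View pics/j1.png

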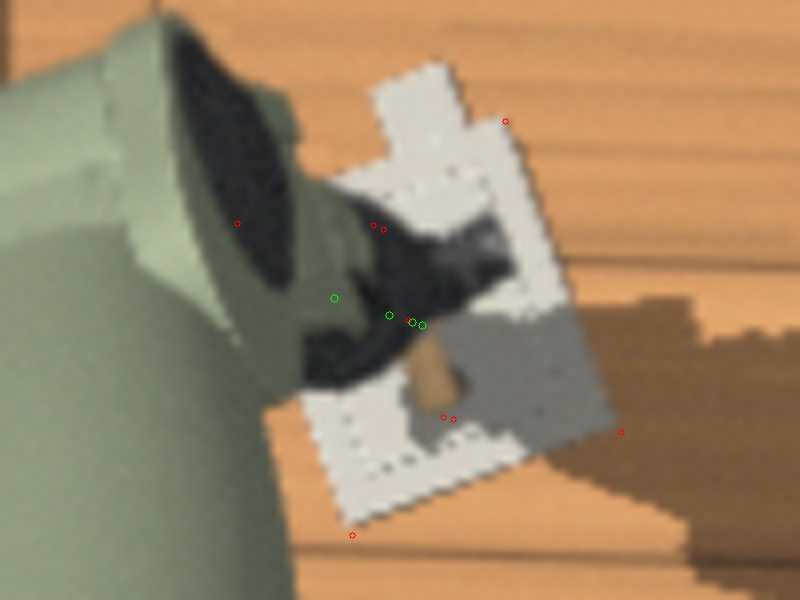

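Request:
{"name": "step_arm", "arguments": {
  "steps": [
    {"tx":-5,"ty":0,"tz":0,"wx":0,"wy":0,"wz":0,"jaw":255},
    {"tx":-12,"ty":0,"tz":0,"wx":0,"wy":0,"wz":0,"jaw":255},
    {"tx":-20,"ty":0,"tz":0,"wx":0,"wy":0,"wz":0,"jaw":255},
    {"tx":-30,"ty":0,"tz":0,"wx":0,"wy":0,"wz":0,"jaw":255},
    {"tx":-30,"ty":0,"tz":0,"wx":0,"wy":0,"wz":0,"jaw":255}
  ]
}}

```text
time_s: 7.9
tcp_pos: [490.2, 275.1, 50.2]
tcp_rot: [0.59, -0.389, -0.589, -0.391]
contact_force: [-0.1, -0.2, -0.1]
opening: 0.006
```

```bash
python3 - <<'E'
from h import *
for n in("side","top"): cv2.imwrite(f"pics/{n}7.png",vision.camera(n)[:,:,::-1])
s=st()
crop("pics/side7.png",190,195,100,110,6,"pics/k2.png")
crop("pics/top7.png",160,160,100,75,8,"pics/k1.png")
E
```

```text
t 8.0 tcp [489.4 274.7  48.6] z-ang 112.99 xax [ 0.002  0.001 -1.   ] F [-0.1 -0.1 -0. ] open 0.005 q [ 0.38  0.49 -0.37  0.71 -0.   -0.02]
```

View pics/k2.png

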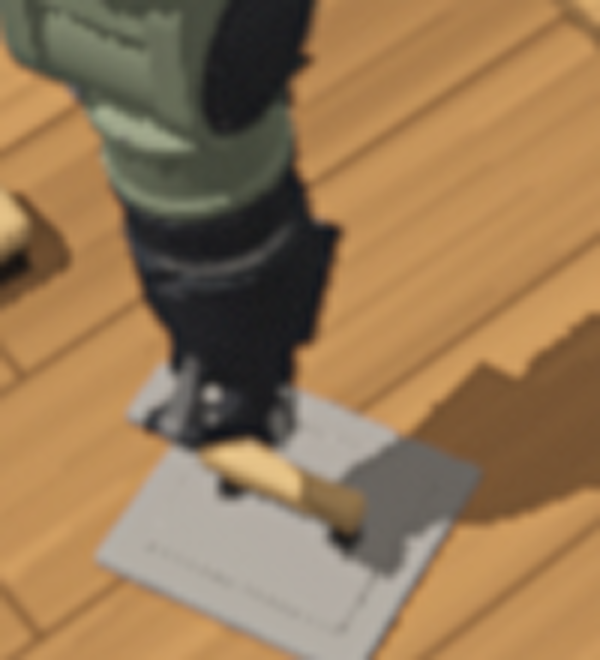

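View pics/k1.png

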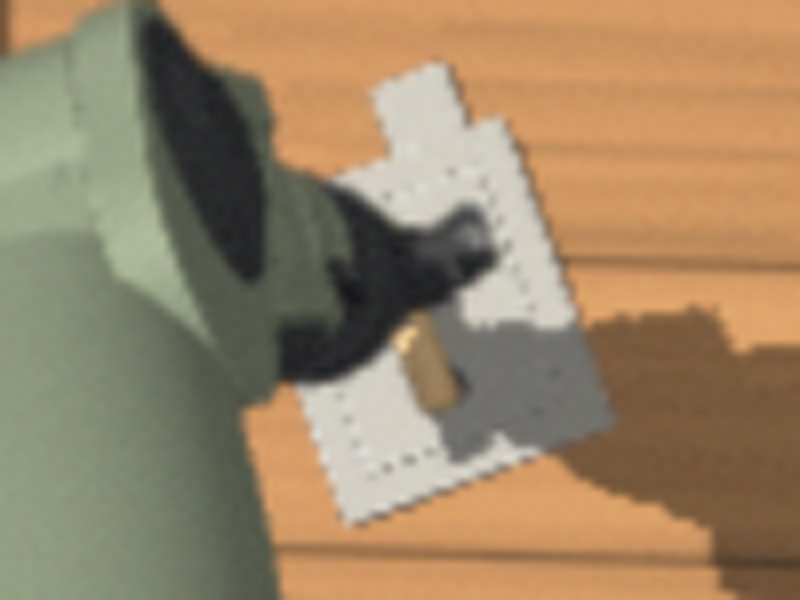

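```bash
python3 - <<'E'
from h import *
s=st(); T=s['tcp_pos']; M=R.from_quat(s['tcp_rot']).as_matrix()
for src,n,x0,y0,w,h,sc,out in(("pics/side7.png","side",205,235,60,60,12,"pics/l2.png"),("pics/top7.png","top",185,165,50,50,12,"pics/l1.png")):
    crop(src,x0,y0,w,h,sc,out); im=cv2.imread(out)
    for a,b,c,col in [(0,0,0,(0,255,0)),(-20,0,0,(0,255,0)),(-40,0,0,(0,255,0)),(-13,0,42,(0,0,255)),(-13,0,-42,(0,0,255)),(0,11,0,(255,0,0)),(0,-11,0,(255,0,0)),(-73,0,42,(255,0,255)),(-73,0,-42,(255,0,255)),(-73,38,0,(255,0,255)),(-73,-38,0,(255,0,255))]:
        p=proj(n,T+M@[a,b,c])[0]; cv2.circle(im,tuple(int(round(v)) for v in (p-[x0,y0])*sc+sc/2),5,col,2)
    cv2.imwrite(out,im)
E
```

```text
t 8.0 tcp [489.4 274.7  48.6] z-ang 112.99 xax [ 0.002  0.001 -1.   ] F [-0.1 -0.1 -0. ] open 0.005 q [ 0.38  0.49 -0.37  0.71 -0.   -0.02]
```

View pics/l2.png

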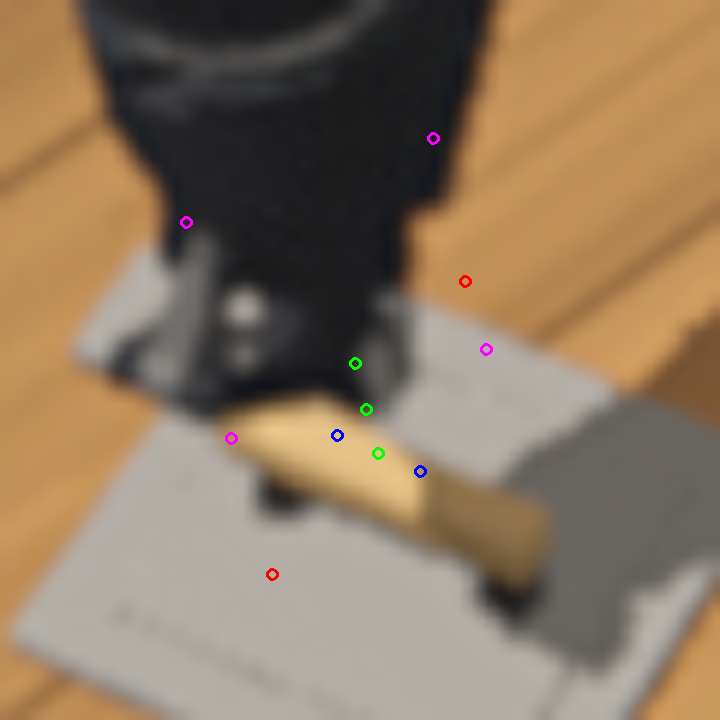

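View pics/l1.png

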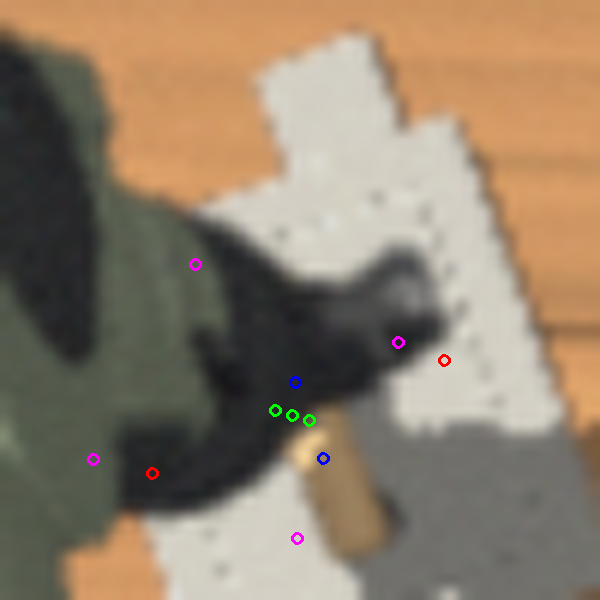

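```bash
python3 - <<'E'
from h import *
crop("pics/side5.png",195,220,60,60,13,"pics/m2.png")
crop("pics/top5.png",170,160,70,60,11,"pics/m1.png")
E
```

```text
(no output)
```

View pics/m1.png

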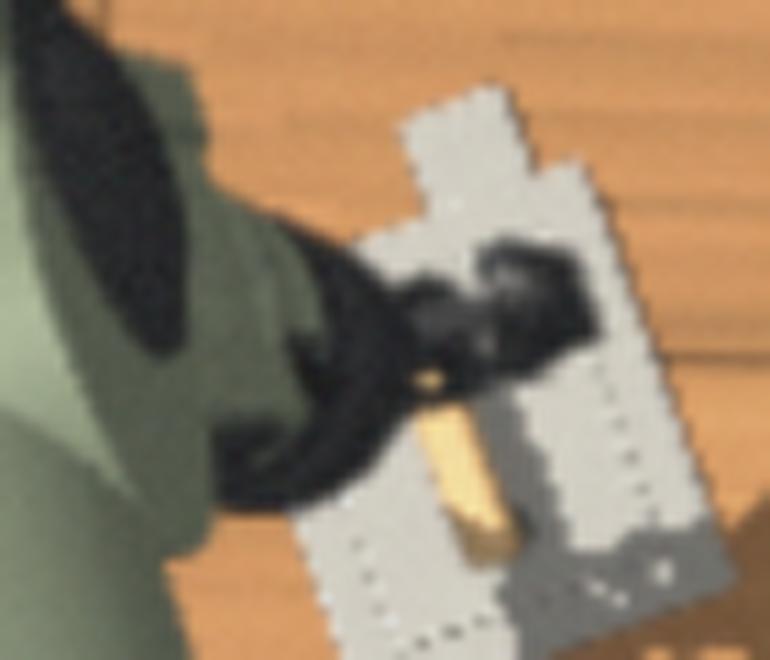

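View pics/m2.png

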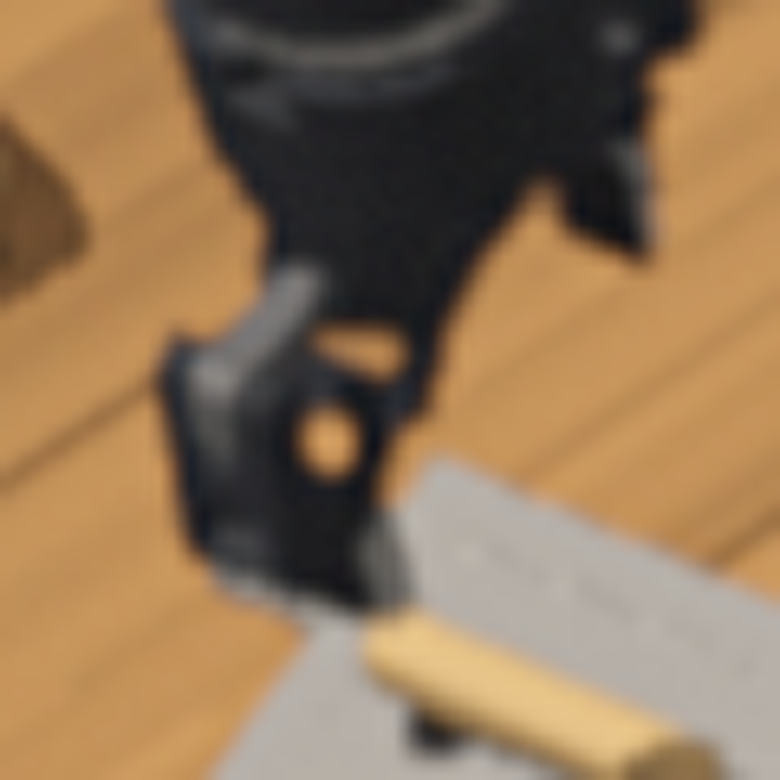

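```bash
python3 - <<'E'
from h import *
def tri(a,b):
    (o1,d1),(o2,d2)=ray("side",*a),ray("top",*b); d1/=np.linalg.norm(d1);d2/=np.linalg.norm(d2)
    t=np.linalg.lstsq(np.c_[d1,-d2],o2-o1,rcond=None)[0]; p,q=o1+t[0]*d1,o2+t[1]*d2; return (p+q)/2,np.linalg.norm(p-q)
print(tri((241.9,238.5),(223.2,191.4)))
print(tri((241.9,238.5),(222.5,190)))
T=np.array([489.6,272.5,109.9]); a=np.radians(112.5); z=np.array([np.cos(a),np.sin(a),0])
print("expected",T+[0,0,13]-42*z,T+[0,0,13]+42*z)
for k in(13,30,45): print(k,proj("side",[T+[0,0,k]-42*z,T+[0,0,k]+42*z]).round(1).tolist(),proj("top",[T+[0,0,k]-42*z,T+[0,0,k]+42*z]).round(1).tolist())
E
```

```text
(array([512.86112561, 219.98106487, 132.4543075 ]), np.float64(7.857107271688691))
(array([515.70388306, 220.94762479, 130.78793234]), np.float64(3.319525497117671))
expected [505.67270416 233.69705963 122.9       ] [473.52729584 311.30294037 122.9       ]
13 [[241.3, 245.2], [224.2, 270.1]] [[218.4, 193.0], [192.9, 202.6]]
30 [[240.5, 241.7], [223.2, 266.7]] [[217.2, 192.5], [191.4, 202.2]]
45 [[239.8, 238.5], [222.3, 263.6]] [[216.2, 192.1], [190.1, 201.9]]
```

Request:
{"name": "step_arm", "arguments": {
  "steps": [
    {"tx":-40,"ty":0,"tz":0,"wx":0,"wy":0,"wz":0,"jaw":255},
    {"tx":-80,"ty":0,"tz":0,"wx":0,"wy":0,"wz":0,"jaw":255},
    {"tx":-100,"ty":0,"tz":0,"wx":0,"wy":0,"wz":0,"jaw":255},
    {"tx":-100,"ty":0,"tz":0,"wx":0,"wy":0,"wz":0,"jaw":255},
    {"tx":-100,"ty":0,"tz":0,"wx":0,"wy":0,"wz":0,"jaw":255}
  ]
}}

```text
time_s: 8.42
tcp_pos: [489.5, 274.8, 148.8]
tcp_rot: [0.59, -0.39, -0.589, -0.391]
contact_force: [0.7, -0.9, -0.9]
opening: 0.002
```

```bash
python3 - <<'E'
from h import *
for n in("side","top"): cv2.imwrite(f"pics/{n}8.png",vision.camera(n)[:,:,::-1])
s=st(); T=s['tcp_pos']; M=R.from_quat(s['tcp_rot']).as_matrix()
for src,n,x0,y0,w,h,sc,out in(("pics/side8.png","side",195,200,80,80,9,"pics/n2.png"),("pics/top8.png","top",165,150,70,70,9,"pics/n1.png")):
    crop(src,x0,y0,w,h,sc,out); im=cv2.imread(out)
    for a,b,c,col in [(0,0,0,(0,255,0)),(-20,0,0,(0,255,0)),(-40,0,0,(0,255,0)),(0,11,0,(255,0,0)),(0,-11,0,(255,0,0))]:
        p=proj(n,T+M@[a,b,c])[0]; cv2.circle(im,tuple(int(round(v)) for v in (p-[x0,y0])*sc+sc/2),4,col,1)
    cv2.imwrite(out,im)
E
```

```text
t 8.52 tcp [487.7 274.1 146.5] z-ang 112.98 xax [-0.002 -0.001 -1.   ] F [-0.1  0.5 -1.2] open -0.0 q [ 0.38  0.39 -0.25  0.93  0.   -0.02]
```

View pics/n2.png

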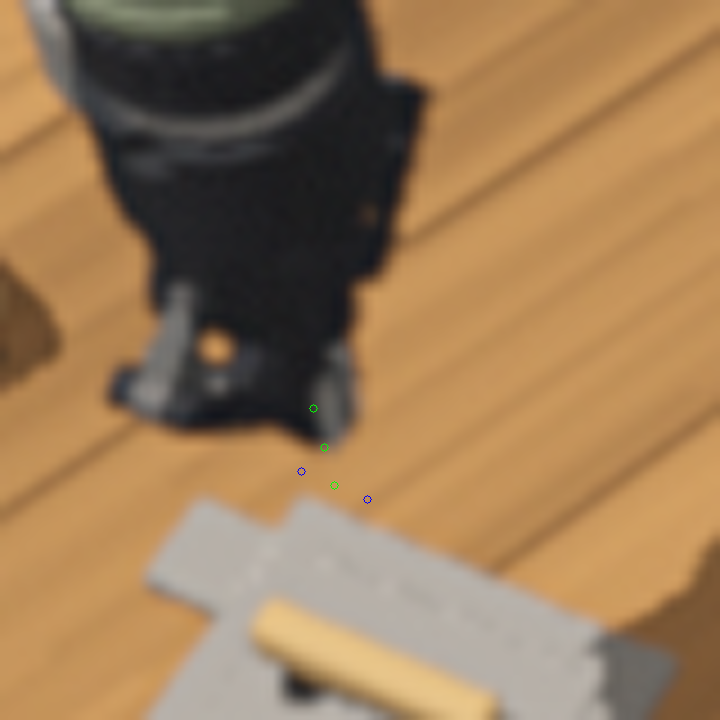

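View pics/n1.png

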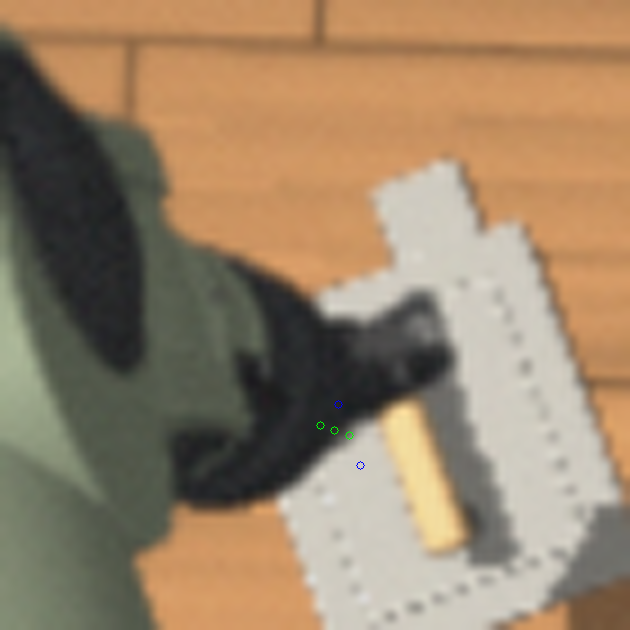

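Request:
{"name": "step_arm", "arguments": {
  "steps": [
    {"tx":0,"ty":0,"tz":0,"wx":0,"wy":0,"wz":0,"jaw":0},
    {"tx":40,"ty":0,"tz":0,"wx":0,"wy":0,"wz":0,"jaw":0},
    {"tx":80,"ty":0,"tz":0,"wx":0,"wy":0,"wz":0,"jaw":0},
    {"tx":80,"ty":0,"tz":0,"wx":0,"wy":0,"wz":0,"jaw":0},
    {"tx":110,"ty":0,"tz":0,"wx":0,"wy":0,"wz":0,"jaw":0},
    {"tx":130,"ty":0,"tz":0,"wx":0,"wy":0,"wz":0,"jaw":0},
    {"tx":142,"ty":0,"tz":0,"wx":0,"wy":0,"wz":0,"jaw":0},
    {"tx":148,"ty":0,"tz":0,"wx":0,"wy":0,"wz":0,"jaw":0},
    {"tx":148,"ty":0,"tz":0,"wx":0,"wy":0,"wz":0,"jaw":0}
  ]
}}

```text
time_s: 9.27
tcp_pos: [487.6, 274.0, -1.0]
tcp_rot: [-0.589, 0.391, 0.59, 0.389]
contact_force: [0.2, 0.8, -0.1]
opening: 1.002
```

```bash
python3 - <<'E'
from h import *
for n in("side","top"): cv2.imwrite(f"pics/{n}9.png",vision.camera(n)[:,:,::-1])
s=st()
crop("pics/side9.png",190,215,80,80,9,"pics/o2.png")
crop("pics/top9.png",165,160,70,70,9,"pics/o1.png")
E
```

```text
t 9.37 tcp [489.2 274.7   0.6] z-ang 112.99 xax [ 0.  0. -1.] F [ 0.3  0.5 -0.1] open 1.001 q [ 0.38  0.56 -0.41  0.6   0.   -0.02]
```

View pics/o2.png

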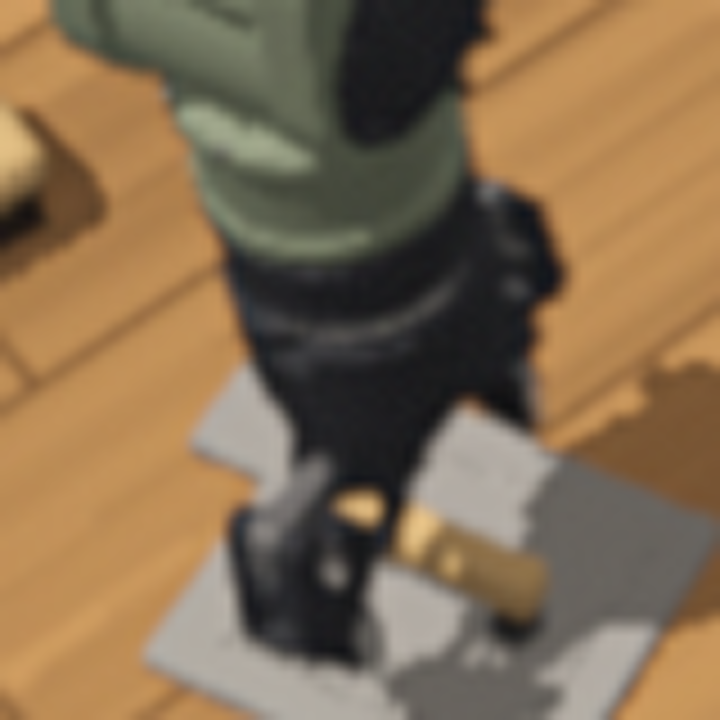

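View pics/o1.png

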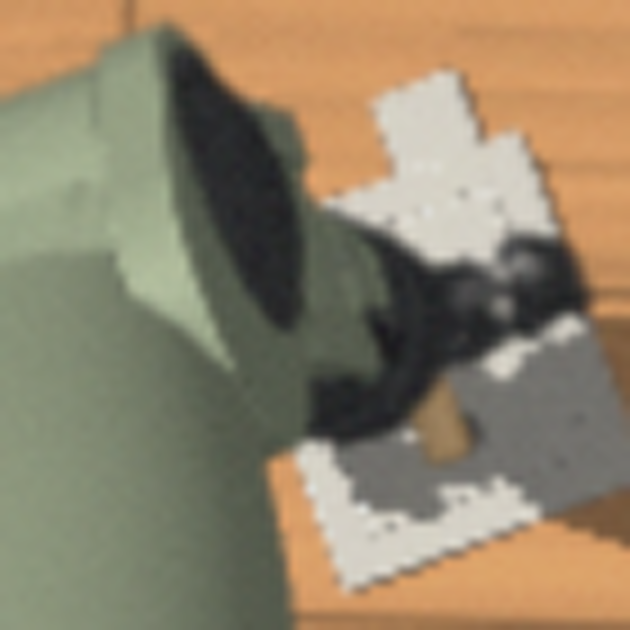

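Request:
{"name": "step_arm", "arguments": {
  "steps": [
    {"tx":5,"ty":0,"tz":0,"wx":0,"wy":0,"wz":0,"jaw":0},
    {"tx":8,"ty":0,"tz":0,"wx":0,"wy":0,"wz":0,"jaw":100},
    {"tx":8,"ty":0,"tz":0,"wx":0,"wy":0,"wz":0,"jaw":160},
    {"tx":8,"ty":0,"tz":0,"wx":0,"wy":0,"wz":0,"jaw":255},
    {"tx":8,"ty":0,"tz":0,"wx":0,"wy":0,"wz":0,"jaw":255},
    {"tx":8,"ty":0,"tz":0,"wx":0,"wy":0,"wz":0,"jaw":255},
    {"tx":8,"ty":0,"tz":0,"wx":0,"wy":0,"wz":0,"jaw":255},
    {"tx":8,"ty":0,"tz":0,"wx":0,"wy":0,"wz":0,"jaw":255},
    {"tx":8,"ty":0,"tz":0,"wx":0,"wy":0,"wz":0,"jaw":255}
  ],
  "grip_force": 70
}}

```text
time_s: 10.12
tcp_pos: [488.8, 274.9, -7.7]
tcp_rot: [-0.59, 0.39, 0.59, 0.391]
contact_force: [-1.1, 1.0, 3.9]
opening: 0.172
```

```bash
python3 - <<'E'
from h import *
s=st()
E
```

```text
t 10.12 tcp [488.8 274.9  -7.7] z-ang 113.0 xax [ 0.     0.001 -1.   ] F [-1.1  1.   3.9] open 0.172 q [ 0.38  0.57 -0.41  0.59  0.   -0.02]
```

Request:
{"name": "step_arm", "arguments": {
  "steps": [
    {"tx":-10,"ty":0,"tz":0,"wx":0,"wy":0,"wz":0,"jaw":255},
    {"tx":-30,"ty":0,"tz":0,"wx":0,"wy":0,"wz":0,"jaw":255},
    {"tx":-60,"ty":0,"tz":0,"wx":0,"wy":0,"wz":0,"jaw":255},
    {"tx":-90,"ty":0,"tz":0,"wx":0,"wy":0,"wz":0,"jaw":255},
    {"tx":-110,"ty":0,"tz":0,"wx":0,"wy":0,"wz":0,"jaw":255},
    {"tx":-120,"ty":0,"tz":0,"wx":0,"wy":0,"wz":0,"jaw":255},
    {"tx":-120,"ty":0,"tz":0,"wx":0,"wy":0,"wz":0,"jaw":255}
  ]
}}

```text
time_s: 10.7
tcp_pos: [490.0, 274.8, 114.0]
tcp_rot: [0.59, -0.389, -0.589, -0.391]
contact_force: [0.3, -0.1, -4.4]
opening: 0.173
```

```bash
python3 - <<'E'
from h import *
cv2.imwrite("pics/sideA.png",vision.camera("side")[:,:,::-1])
s=st(); goto([496.7,-106.4,120],178.1); goto([496.7,60,120],140)
crop("pics/sideA.png",160,150,130,120,5,"pics/p2.png")
E
```

```text
t 10.75 tcp [489.  274.4 112.2] z-ang 112.98 xax [ 0.001  0.    -1.   ] F [-0.4 -0.4 -5.1] open 0.172 q [ 0.38  0.42 -0.3   0.85 -0.   -0.02]
t [  -7.9  141.6 -353.6] w [-1.1365e+00 -8.0000e-04  8.0000e-04] rows 9.1
t [  -7.9   76.6 -200.4] w [-0.4715 -0.0005  0.001 ] rows 5.1
```

View pics/p2.png

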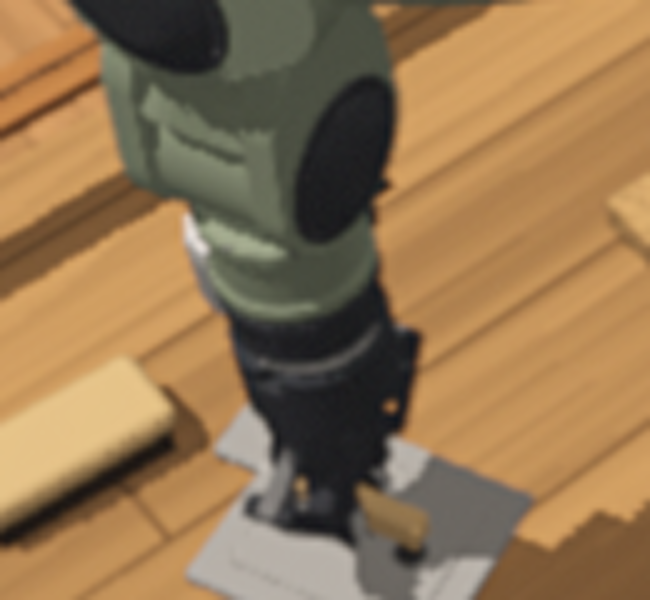

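Request:
{"name": "step_arm", "arguments": {
  "steps": [
    {"tx":-8,"ty":14,"tz":-35,"wx":-0.1,"wy":0,"wz":0,"jaw":255},
    {"tx":-8,"ty":28,"tz":-71,"wx":-0.2,"wy":0,"wz":0,"jaw":255},
    {"tx":-8,"ty":42,"tz":-106,"wx":-0.31,"wy":0,"wz":0,"jaw":255},
    {"tx":-8,"ty":57,"tz":-141,"wx":-0.42,"wy":0,"wz":0,"jaw":255},
    {"tx":-8,"ty":71,"tz":-177,"wx":-0.53,"wy":0,"wz":0,"jaw":255},
    {"tx":-8,"ty":85,"tz":-212,"wx":-0.64,"wy":0,"wz":0,"jaw":255},
    {"tx":-8,"ty":99,"tz":-247,"wx":-0.75,"wy":0,"wz":0,"jaw":255},
    {"tx":-8,"ty":113,"tz":-283,"wx":-0.86,"wy":0,"wz":0,"jaw":255},
    {"tx":-8,"ty":127,"tz":-318,"wx":-0.97,"wy":0,"wz":0,"jaw":255},
    {"tx":-8,"ty":137,"tz":-342,"wx":-1.06,"wy":0,"wz":0,"jaw":255},
    {"tx":-8,"ty":141,"tz":-353,"wx":-1.136,"wy":0,"wz":0,"jaw":255},
    {"tx":-8,"ty":141,"tz":-353,"wx":-1.136,"wy":0,"wz":0,"jaw":255}
  ]
}}

```text
time_s: 11.75
tcp_pos: [495.4, -108.4, 117.7]
tcp_rot: [-0.706, 0.013, 0.708, 0.013]
contact_force: [-0.2, 1.2, -4.5]
opening: 0.177
```

Request:
{"name": "step_arm", "arguments": {
  "steps": [
    {"tx":0,"ty":0,"tz":0,"wx":0,"wy":0,"wz":0,"jaw":255},
    {"tx":0,"ty":0,"tz":0,"wx":0,"wy":0,"wz":0,"jaw":255}
  ]
}}

```text
time_s: 11.92
tcp_pos: [495.4, -104.5, 118.3]
tcp_rot: [-0.706, 0.012, 0.708, 0.013]
contact_force: [0.7, 0.2, -4.9]
opening: 0.171
```

```bash
python3 - <<'E'
from h import *
for n in("side","top"): cv2.imwrite(f"pics/{n}B.png",vision.camera(n)[:,:,::-1])
s=st(); goto([496.7,-106.4,120],178.1)
crop("pics/sideB.png",260,110,150,130,5,"pics/q2.png")
crop("pics/topB.png",270,140,120,100,6,"pics/q1.png")
E
```

```text
t 12.02 tcp [ 496.  -104.2  119. ] z-ang 178.13 xax [-0.002  0.001 -1.   ] F [-0.8  0.5 -4. ] open 0.176 q [-0.35  0.32 -0.43  0.82  0.   -1.89]
t [-1.   2.1 -0.8] w [0.0005 0.0017 0.0008] rows 0.1
```

View pics/q2.png

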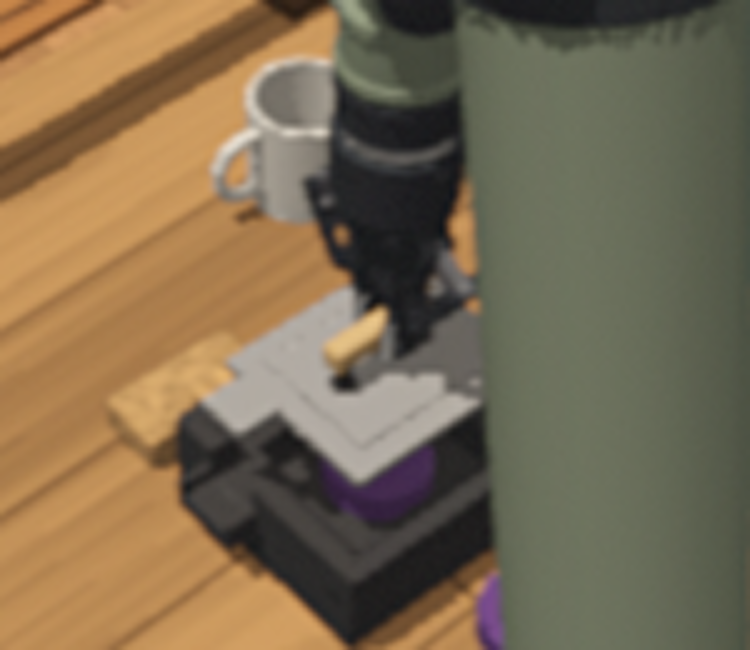

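View pics/q1.png

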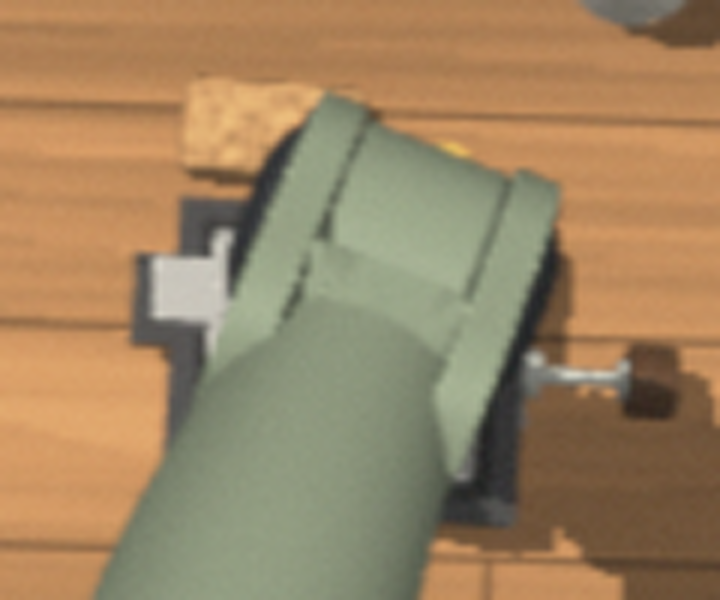

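```bash
python3 - <<'E'
from h import *
crop("pics/sideB.png",294,170,64,50,12,"pics/r2.png")
crop("pics/topB.png",285,165,70,66,11,"pics/r1.png")
E
```

```text
(no output)
```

View pics/r2.png

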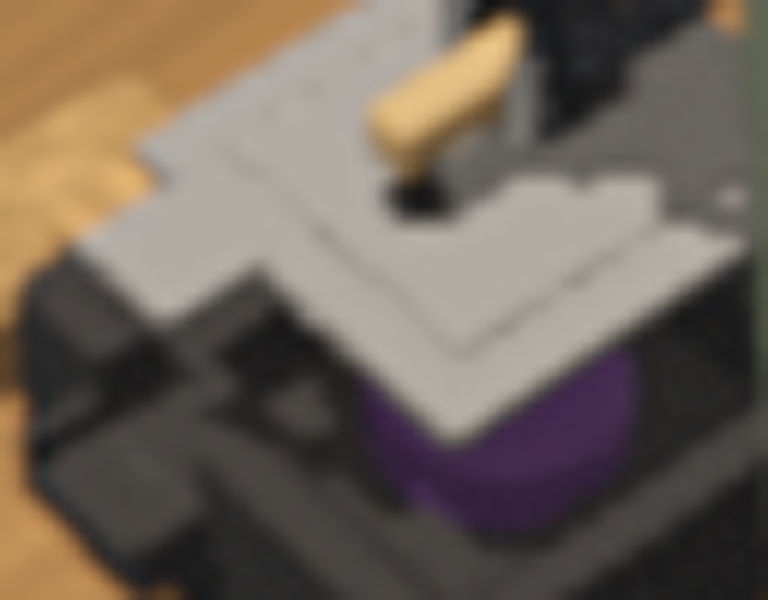

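View pics/r1.png

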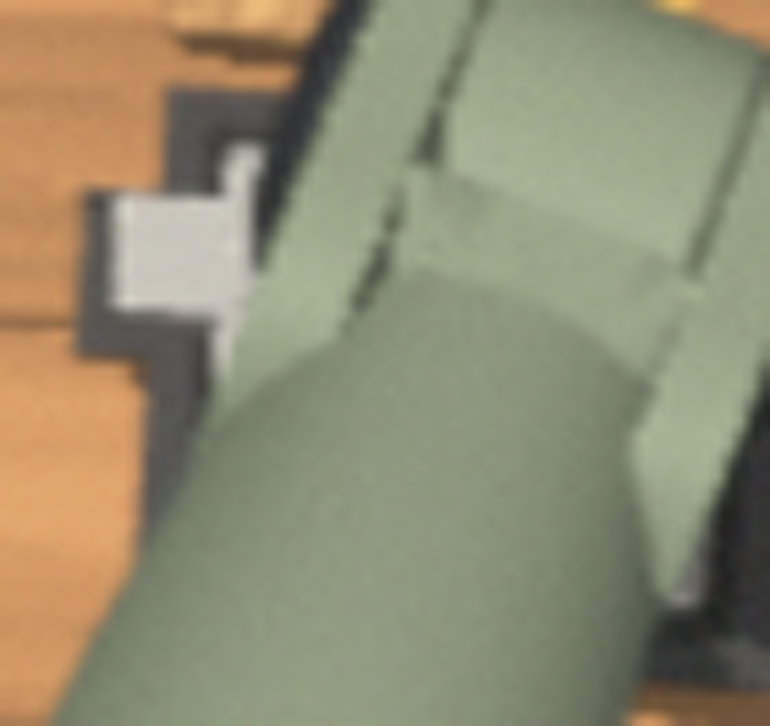

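```bash
python3 - <<'E'
from fit import *
np.set_printoptions(precision=2,suppress=True)
zt=119+7.7
Ms=np.array([(-60,70,8),(11,70,8),(11,100,8),(45,100,8),(45,70,8),(60,70,8)],float)+[0,0,zt]
ps=px([(451,428),(258,268),(165,312),(85,245),(160,185),(140,150)],294,170,12)
Mt=np.array([(45,100,8),(11,100,8),(11,70,8),(60,70,8),(45,70,8),(-60,-70,8)],float)+[0,0,zt]
pt=px([(113,195),(112,303),(217,310),(235,145),(232,192),(700,600)],285,165,11)
for k,o in(("side",[("side",Ms,ps)]),("top",[("top",Mt,pt)]),("both",[("side",Ms,ps),("top",Mt,pt)])):
    q,r=fit(o,[497,-106,0,-.03]); print(k,q,np.degrees(q[3])); print(r.T)
    q,r=fit(o,[497,-106,0,-.03],True); print("   zfree",q)
E
```

```text
side [ 492.69 -101.99   -0.     -0.03] -1.6080828833872207
[[ 0.49  0.19 -0.   -0.86  0.81 -0.8 ]
 [ 0.84 -0.51  0.99 -0.32 -0.36 -0.38]]
   zfree [ 523.95 -129.8   -48.87   -0.02]
top [ 498.56 -102.27   -0.25   -0.04] -2.18412392871282
[[ 0.62 -0.08  0.13 -0.4  -0.47  0.23]
 [-0.81  0.36  0.39 -0.43  0.13  0.19]]
   zfree [ 499.46 -102.2   -10.45   -0.04]
both [ 496.6  -102.82  508.04   -0.02] -1.351002145245823
[[-0.1  -0.45 -0.6  -1.48  0.15 -1.46  0.54  0.    0.22 -0.55 -0.54  0.7 ]
 [-0.1  -1.36  0.16 -1.1  -1.16 -1.16  0.29  1.47  1.36  0.52  1.08  0.52]]
   zfree [ 498.15 -103.96   -6.05   -0.03]
```

Request:
{"name": "step_arm", "arguments": {
  "steps": [
    {"tx":5,"ty":4,"tz":-0.6,"wx":0,"wy":0,"wz":0,"jaw":255},
    {"tx":15,"ty":4,"tz":-0.6,"wx":0,"wy":0,"wz":0,"jaw":255},
    {"tx":28,"ty":4,"tz":-0.6,"wx":0,"wy":0,"wz":0,"jaw":255},
    {"tx":40,"ty":4,"tz":-0.6,"wx":0,"wy":0,"wz":0,"jaw":255},
    {"tx":46,"ty":4,"tz":-0.6,"wx":0,"wy":0,"wz":0,"jaw":255},
    {"tx":46,"ty":4,"tz":-0.6,"wx":0,"wy":0,"wz":0,"jaw":255},
    {"tx":46,"ty":4,"tz":-0.6,"wx":0,"wy":0,"wz":0,"jaw":255}
  ]
}}

```text
time_s: 12.6
tcp_pos: [496.8, -109.2, 73.3]
tcp_rot: [-0.707, 0.012, 0.707, 0.012]
contact_force: [0.5, -0.6, -4.0]
opening: 0.175
```

```bash
python3 - <<'E'
from h import *
for n in("side","top"): cv2.imwrite(f"pics/{n}C.png",vision.camera(n)[:,:,::-1])
s=st()
crop("pics/sideC.png",294,170,64,50,12,"pics/s2.png")
crop("pics/topC.png",285,165,70,66,11,"pics/s1.png")
E
```

```text
t 12.7 tcp [ 497.7 -109.7   74.2] z-ang 178.08 xax [ 0.001 -0.    -1.   ] F [-0.6 -0.1 -5.1] open 0.174 q [-0.36  0.38 -0.48  0.71 -0.   -1.9 ]
```

View pics/s2.png

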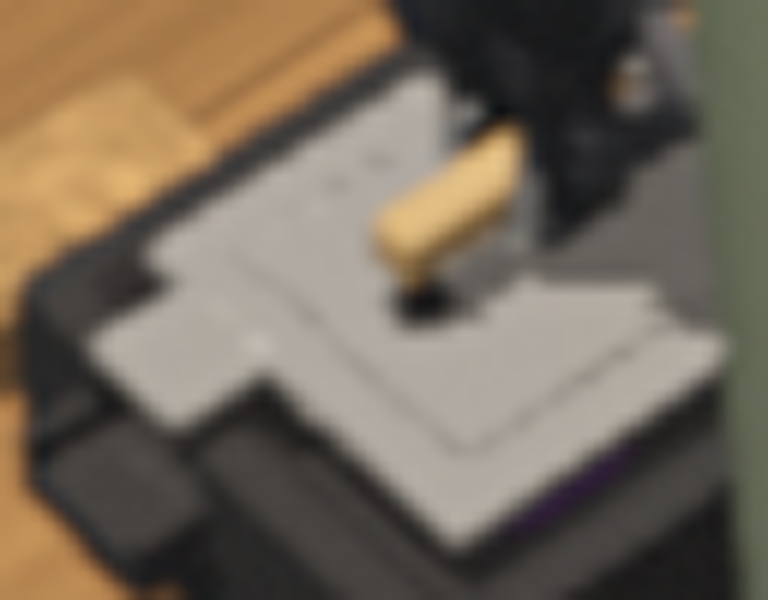

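View pics/s1.png

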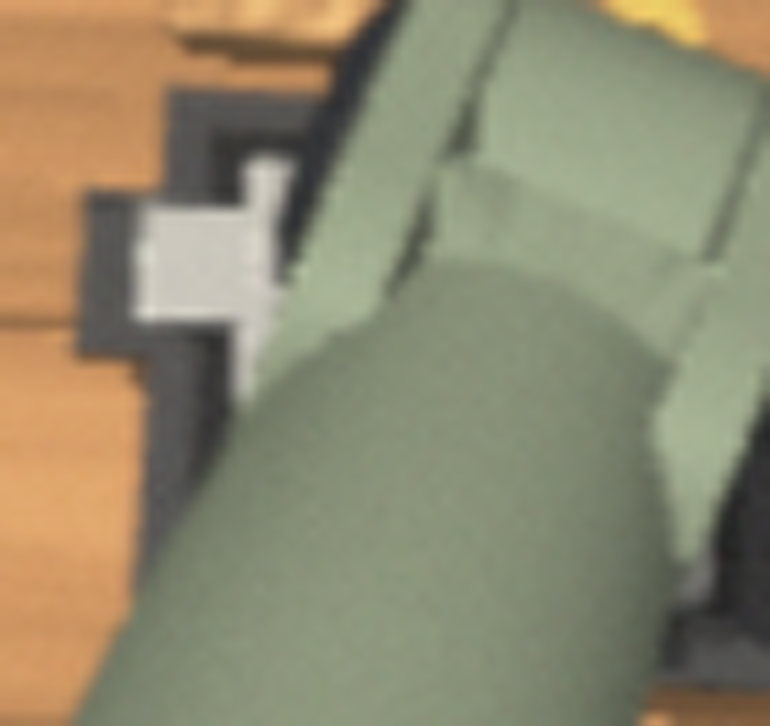

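```bash
python3 - <<'E'
from fit import *
np.set_printoptions(precision=2,suppress=True)
zt=73.6+7.7
Ms=np.array([(-60,70,8),(11,70,8),(11,100,8),(45,100,8),(60,70,8)],float)+[0,0,zt]
ps=px([(455,537),(267,377),(178,423),(90,345),(150,250)],294,170,12)
Mt=np.array([(45,100,8),(11,100,8),(11,70,8),(60,70,8),(45,70,8),(-60,-70,8)],float)+[0,0,zt]
pt=px([(135,205),(135,320),(234,321),(247,159),(245,207),(708,593)],285,165,11)
for k,o in(("side",[("side",Ms,ps)]),("top",[("top",Mt,pt)])):
    q,r=fit(o,[497,-106,0,-.03]); print(k,q,np.degrees(q[3])); print(r.T)
# predicted seat pose markers & predicted tongue/notch
E
```

```text
side [ 492.66 -106.6    -0.12   -0.05] -2.700005759569574
[[ 0.17  0.25 -0.16  0.02 -0.29]
 [ 0.53 -0.87  0.29 -0.12 -0.01]]
top [ 500.85 -106.87    0.24   -0.02] -1.0815659940575377
[[ 0.3  -0.25  0.2  -0.21 -0.26  0.21]
 [-0.23 -0.03  0.34 -0.27  0.05  0.13]]
```

Request:
{"name": "step_arm", "arguments": {
  "steps": [
    {"tx":3,"ty":-1,"tz":0.4,"wx":0,"wy":0,"wz":0,"jaw":255},
    {"tx":6,"ty":-1,"tz":0.4,"wx":0,"wy":0,"wz":0,"jaw":255},
    {"tx":9,"ty":-1,"tz":0.4,"wx":0,"wy":0,"wz":0,"jaw":255},
    {"tx":12,"ty":-1,"tz":0.4,"wx":0,"wy":0,"wz":0,"jaw":255},
    {"tx":15,"ty":-1,"tz":0.4,"wx":0,"wy":0,"wz":0,"jaw":255},
    {"tx":15,"ty":-1,"tz":0.4,"wx":0,"wy":0,"wz":0,"jaw":255}
  ]
}}

```text
time_s: 13.2
tcp_pos: [496.3, -108.4, 58.1]
tcp_rot: [-0.707, 0.012, 0.707, 0.012]
contact_force: [0.2, 0.4, -5.3]
opening: 0.173
```

```bash
python3 - <<'E'
from h import *
s=st(); print(s['torque'])
E
```

```text
t 13.2 tcp [ 496.3 -108.4   58.1] z-ang 178.07 xax [-0.001  0.    -1.   ] F [ 0.2  0.4 -5.3] open 0.173 q [-0.36  0.4  -0.5   0.67 -0.   -1.9 ]
[-0.0189431   0.01714746 -0.0184628 ]
```

Underside at about 66, inside the flare, with no contact. I'll continue slowly.

Request:
{"name": "step_arm", "arguments": {
  "steps": [
    {"tx":3,"ty":0,"tz":0,"wx":0,"wy":0,"wz":0,"jaw":255},
    {"tx":5,"ty":0,"tz":0,"wx":0,"wy":0,"wz":0,"jaw":255},
    {"tx":7,"ty":0,"tz":0,"wx":0,"wy":0,"wz":0,"jaw":255},
    {"tx":9,"ty":0,"tz":0,"wx":0,"wy":0,"wz":0,"jaw":255},
    {"tx":9,"ty":0,"tz":0,"wx":0,"wy":0,"wz":0,"jaw":255}
  ]
}}

```text
time_s: 13.62
tcp_pos: [496.5, -108.5, 49.3]
tcp_rot: [-0.707, 0.012, 0.707, 0.012]
contact_force: [-0.4, 0.3, -4.4]
opening: 0.174
```

```bash
python3 - <<'E'
from h import *
s=st(); print(s['torque'])
E
```

```text
t 13.62 tcp [ 496.5 -108.5   49.3] z-ang 178.07 xax [-0.001  0.    -1.   ] F [-0.4  0.3 -4.4] open 0.174 q [-0.36  0.41 -0.51  0.65 -0.   -1.9 ]
[-0.04393052  0.0168512   0.02456025]
```

Request:
{"name": "step_arm", "arguments": {
  "steps": [
    {"tx":2,"ty":0,"tz":0,"wx":0,"wy":0,"wz":0,"jaw":255},
    {"tx":4,"ty":0,"tz":0,"wx":0,"wy":0,"wz":0,"jaw":255},
    {"tx":6,"ty":0,"tz":0,"wx":0,"wy":0,"wz":0,"jaw":255},
    {"tx":7,"ty":0,"tz":0,"wx":0,"wy":0,"wz":0,"jaw":255},
    {"tx":7,"ty":0,"tz":0,"wx":0,"wy":0,"wz":0,"jaw":255}
  ]
}}

```text
time_s: 14.03
tcp_pos: [496.6, -108.5, 42.5]
tcp_rot: [-0.707, 0.012, 0.707, 0.012]
contact_force: [-0.8, 0.2, -4.7]
opening: 0.173
```

```bash
python3 - <<'E'
from h import *
for n in("side","top"): cv2.imwrite(f"pics/{n}D.png",vision.camera(n)[:,:,::-1])
s=st()
crop("pics/sideD.png",294,170,64,50,12,"pics/t2.png")
crop("pics/topD.png",285,165,70,66,11,"pics/t1.png")
E
```

```text
t 14.13 tcp [ 496.8 -108.5   42.7] z-ang 178.08 xax [-0.  0. -1.] F [ 0.5 -0.3 -4.9] open 0.172 q [-0.36  0.42 -0.51  0.64  0.   -1.9 ]
```

View pics/t2.png

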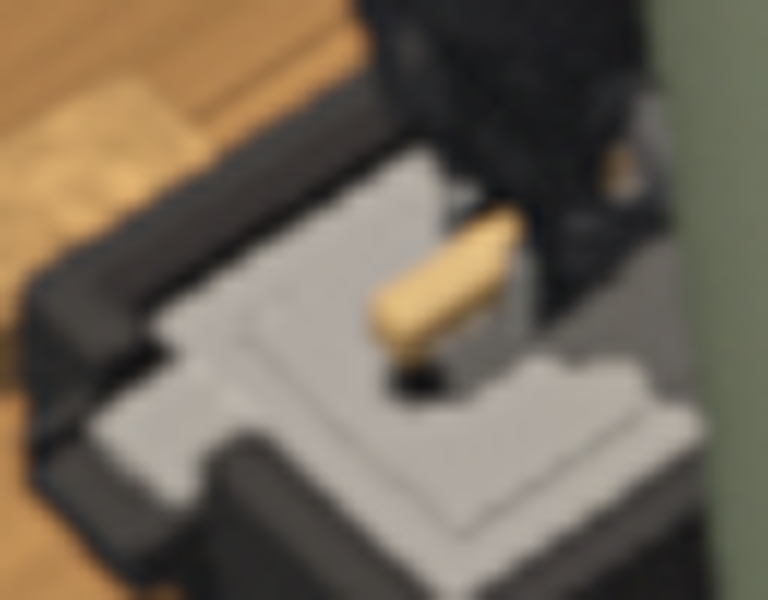

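View pics/t1.png

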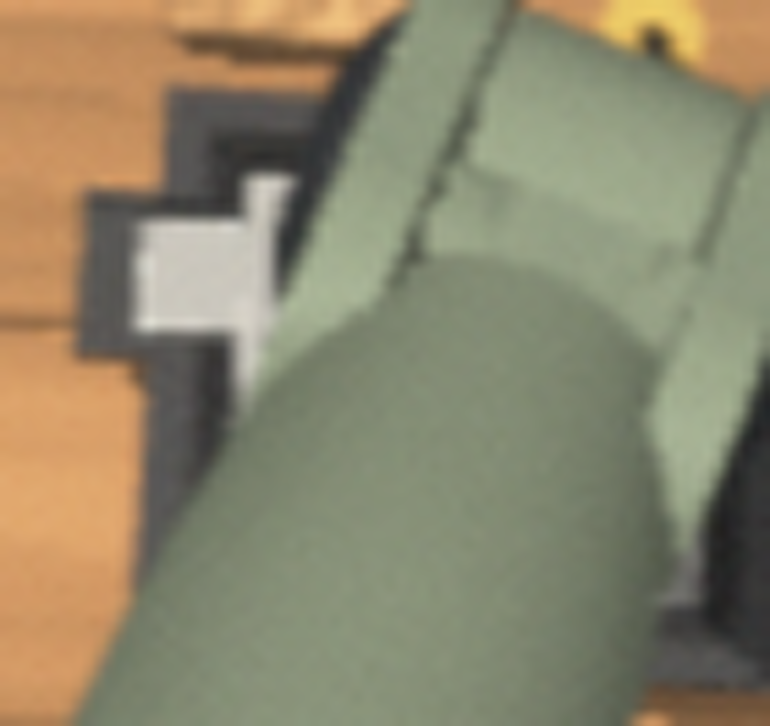

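Request:
{"name": "step_arm", "arguments": {
  "steps": [
    {"tx":1,"ty":0,"tz":0,"wx":0,"wy":0,"wz":0,"jaw":255},
    {"tx":2,"ty":0,"tz":0,"wx":0,"wy":0,"wz":0,"jaw":255},
    {"tx":3,"ty":0,"tz":0,"wx":0,"wy":0,"wz":0,"jaw":255},
    {"tx":3,"ty":0,"tz":0,"wx":0,"wy":0,"wz":0,"jaw":255}
  ]
}}

```text
time_s: 14.47
tcp_pos: [497.1, -108.7, 42.2]
tcp_rot: [0.707, -0.012, -0.707, -0.012]
contact_force: [-7.2, 1.9, 18.3]
opening: 0.167
```

Request:
{"name": "step_arm", "arguments": {
  "steps": [
    {"tx":-2,"ty":0,"tz":0,"wx":0,"wy":0,"wz":0,"jaw":255},
    {"tx":-2,"ty":0,"tz":0,"wx":0,"wy":0,"wz":0,"jaw":200},
    {"tx":-2,"ty":0,"tz":0,"wx":0,"wy":0,"wz":0,"jaw":120},
    {"tx":-2,"ty":0,"tz":0,"wx":0,"wy":0,"wz":0,"jaw":120},
    {"tx":-2,"ty":0,"tz":0,"wx":0,"wy":0,"wz":0,"jaw":120},
    {"tx":-20,"ty":0,"tz":0,"wx":0,"wy":0,"wz":0,"jaw":120},
    {"tx":-50,"ty":0,"tz":0,"wx":0,"wy":0,"wz":0,"jaw":120},
    {"tx":-85,"ty":0,"tz":0,"wx":0,"wy":0,"wz":0,"jaw":120},
    {"tx":-85,"ty":0,"tz":0,"wx":0,"wy":0,"wz":0,"jaw":120}
  ]
}}

```text
time_s: 15.22
tcp_pos: [500.8, -110.0, 130.4]
tcp_rot: [0.71, -0.013, -0.704, -0.011]
contact_force: [2.2, -1.1, 0.6]
opening: 0.529
```

```bash
python3 - <<'E'
from h import *
for n in("side","top"): cv2.imwrite(f"pics/{n}E.png",vision.camera(n)[:,:,::-1])
s=st()
crop("pics/sideE.png",280,130,110,110,6,"pics/u2.png")
E
```

```text
t 15.32 tcp [ 498.3 -109.1  126.2] z-ang 178.08 xax [ 0.003 -0.001 -1.   ] F [-0.7  0.   0.2] open 0.529 q [-0.36  0.32 -0.42  0.83  0.   -1.9 ]
```

View pics/u2.png

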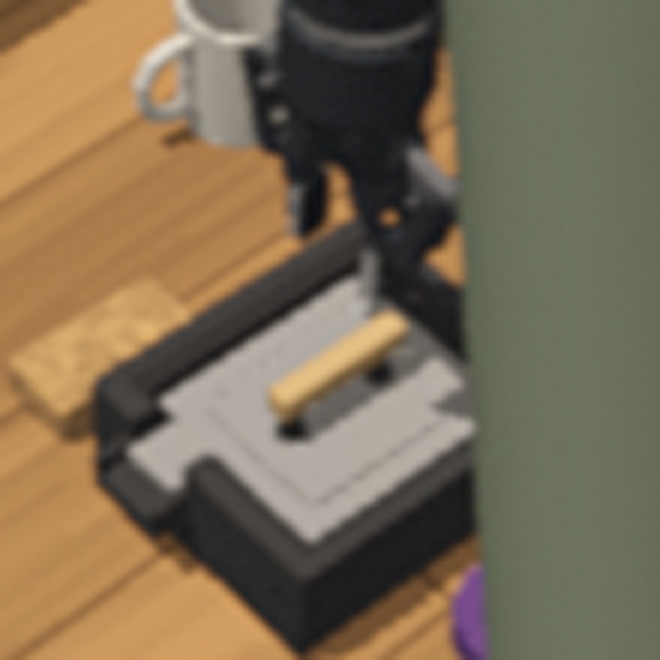

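Request:
{"name": "step_arm", "arguments": {
  "steps": [
    {"tx":0,"ty":40,"tz":0,"wx":0,"wy":0,"wz":0,"jaw":120},
    {"tx":0,"ty":80,"tz":0,"wx":0,"wy":0,"wz":0,"jaw":255},
    {"tx":0,"ty":120,"tz":0,"wx":0,"wy":0,"wz":0,"jaw":255},
    {"tx":0,"ty":160,"tz":0,"wx":0,"wy":0,"wz":0,"jaw":255},
    {"tx":0,"ty":200,"tz":0,"wx":0,"wy":0,"wz":0,"jaw":255},
    {"tx":0,"ty":230,"tz":0,"wx":0,"wy":0,"wz":0,"jaw":255},
    {"tx":0,"ty":235,"tz":0,"wx":0,"wy":0,"wz":0,"jaw":255},
    {"tx":0,"ty":235,"tz":0,"wx":0,"wy":0,"wz":0,"jaw":255}
  ]
}}

```text
time_s: 15.98
tcp_pos: [487.8, -345.0, 122.8]
tcp_rot: [-0.706, 0.013, 0.708, 0.014]
contact_force: [-1.3, 0.9, -0.4]
opening: -0.001
```

```bash
python3 - <<'E'
from h import *
for n in("side","top"): cv2.imwrite(f"pics/{n}F.png",vision.camera(n)[:,:,::-1])
s=st()
crop("pics/topF.png",280,150,150,110,5,"pics/v1.png")
crop("pics/sideF.png",280,90,150,130,5,"pics/v2.png")
E
```

```text
t 16.08 tcp [ 488.  -342.1  123.3] z-ang 178.07 xax [-0.002  0.003 -1.   ] F [ 0.  -0.  -0.5] open -0.0 q [-0.74  0.47 -0.18  0.92  0.   -2.27]
```

View pics/v1.png

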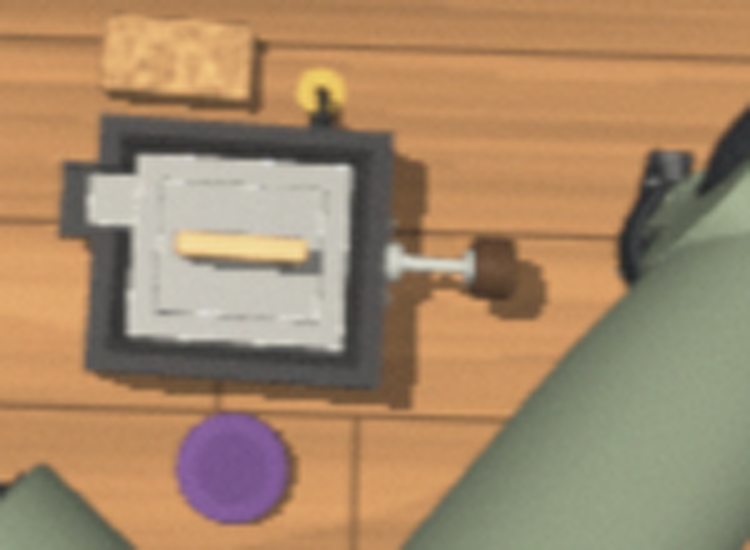

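View pics/v2.png

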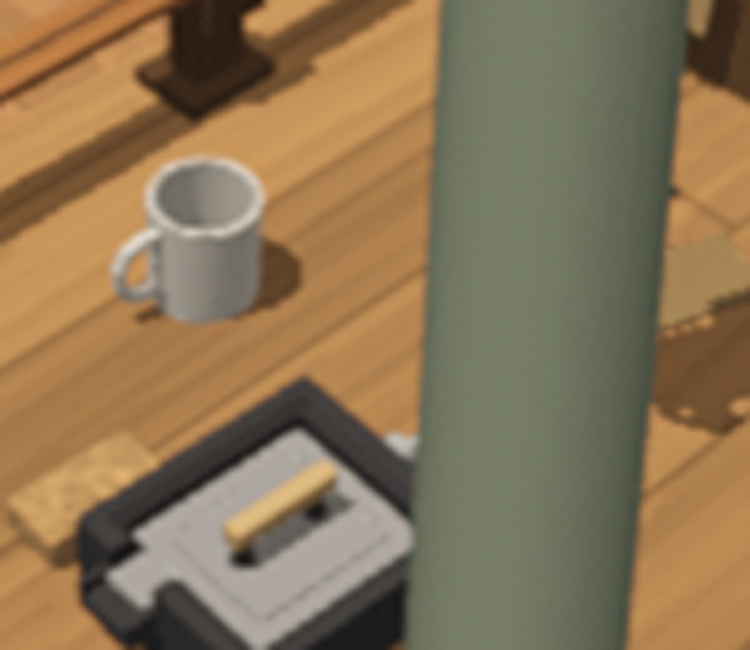

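Request:
{"name": "step_arm", "arguments": {
  "steps": [
    {"tx":40,"ty":0,"tz":0,"wx":0,"wy":0,"wz":0,"jaw":255},
    {"tx":75,"ty":0,"tz":0,"wx":0,"wy":0,"wz":0,"jaw":255},
    {"tx":100,"ty":0,"tz":0,"wx":0,"wy":0,"wz":0,"jaw":255},
    {"tx":104,"ty":0,"tz":0,"wx":0,"wy":0,"wz":0,"jaw":255},
    {"tx":104,"ty":0,"tz":0,"wx":0,"wy":0,"wz":0,"jaw":255},
    {"tx":104,"ty":-20,"tz":0,"wx":0,"wy":0,"wz":0,"jaw":255},
    {"tx":104,"ty":-30,"tz":0,"wx":0,"wy":0,"wz":0,"jaw":255},
    {"tx":104,"ty":-30,"tz":0,"wx":0,"wy":0,"wz":0,"jaw":255}
  ]
}}

```text
time_s: 16.75
tcp_pos: [490.7, -311.4, 22.5]
tcp_rot: [0.707, -0.011, -0.707, -0.011]
contact_force: [0.3, -0.2, -0.2]
opening: 0.004
```

```bash
python3 - <<'E'
from h import *
cv2.imwrite(f"pics/topG.png",vision.camera("top")[:,:,::-1])
s=st()
crop("pics/topG.png",330,160,90,70,8,"pics/w1.png")
E
```

```text
t 16.8 tcp [ 490.9 -312.8   22.5] z-ang 178.21 xax [ 0.001 -0.001 -1.   ] F [-0.  -0.5 -0.4] open -0.003 q [-0.69  0.56 -0.33  0.68 -0.   -2.23]
```

View pics/w1.png

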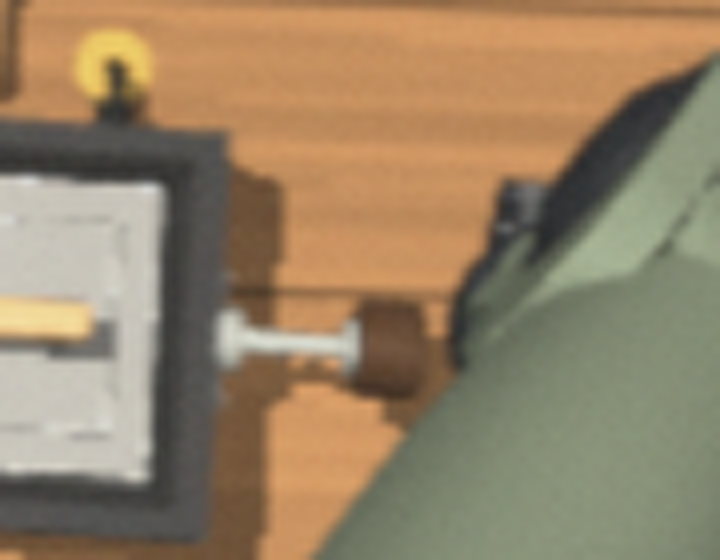

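Request:
{"name": "step_arm", "arguments": {
  "steps": [
    {"tx":0,"ty":-5,"tz":0,"wx":0,"wy":0,"wz":0,"jaw":255},
    {"tx":0,"ty":-10,"tz":0,"wx":0,"wy":0,"wz":0,"jaw":255},
    {"tx":0,"ty":-15,"tz":0,"wx":0,"wy":0,"wz":0,"jaw":255},
    {"tx":0,"ty":-20,"tz":0,"wx":0,"wy":0,"wz":0,"jaw":255},
    {"tx":0,"ty":-23,"tz":0,"wx":0,"wy":0,"wz":0,"jaw":255},
    {"tx":0,"ty":-23,"tz":0,"wx":0,"wy":0,"wz":0,"jaw":255}
  ]
}}

```text
time_s: 17.3
tcp_pos: [490.8, -292.1, 21.1]
tcp_rot: [-0.707, 0.014, 0.707, 0.011]
contact_force: [-1.4, -6.0, -0.4]
opening: 0.002
```

Contact at about y = -292 (6 N). I keep pushing.

Request:
{"name": "step_arm", "arguments": {
  "steps": [
    {"tx":0,"ty":-4,"tz":0,"wx":0,"wy":0,"wz":0,"jaw":255},
    {"tx":0,"ty":-8,"tz":0,"wx":0,"wy":0,"wz":0,"jaw":255},
    {"tx":0,"ty":-12,"tz":0,"wx":0,"wy":0,"wz":0,"jaw":255},
    {"tx":0,"ty":-16,"tz":0,"wx":0,"wy":0,"wz":0,"jaw":255},
    {"tx":0,"ty":-19,"tz":0,"wx":0,"wy":0,"wz":0,"jaw":255},
    {"tx":0,"ty":-19,"tz":0,"wx":0,"wy":0,"wz":0,"jaw":255}
  ]
}}

```text
time_s: 17.8
tcp_pos: [491.1, -270.2, 20.6]
tcp_rot: [-0.707, 0.011, 0.707, 0.012]
contact_force: [0.7, -0.1, 0.1]
opening: 0.005
```

```bash
python3 - <<'E'
from h import *
cv2.imwrite(f"pics/topH.png",vision.camera("top")[:,:,::-1])
s=st()
crop("pics/topH.png",300,160,90,70,8,"pics/x1.png")
E
```

```text
t 17.85 tcp [ 491.2 -270.7   20.7] z-ang 178.12 xax [-0.     0.001 -1.   ] F [ 0.4 -0.2 -0.4] open 0.003 q [-0.64  0.53 -0.39  0.65  0.   -2.17]
```

View pics/x1.png

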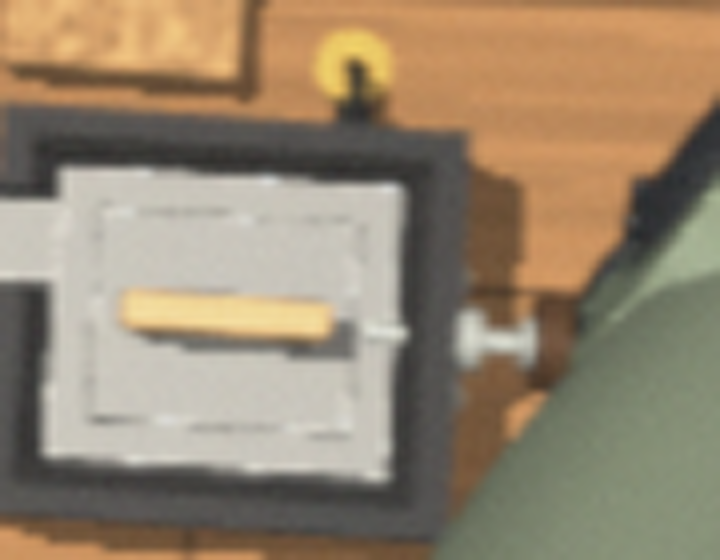

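Request:
{"name": "step_arm", "arguments": {
  "steps": [
    {"tx":0,"ty":-2,"tz":0,"wx":0,"wy":0,"wz":0,"jaw":255},
    {"tx":0,"ty":-3,"tz":0,"wx":0,"wy":0,"wz":0,"jaw":255},
    {"tx":0,"ty":-4,"tz":0,"wx":0,"wy":0,"wz":0,"jaw":255},
    {"tx":0,"ty":-4,"tz":0,"wx":0,"wy":0,"wz":0,"jaw":255}
  ]
}}

```text
time_s: 18.18
tcp_pos: [491.5, -269.7, 20.9]
tcp_rot: [-0.707, 0.014, 0.707, 0.011]
contact_force: [0.5, -6.7, -3.5]
opening: 0.003
```

Request:
{"name": "step_arm", "arguments": {
  "steps": [
    {"tx":0,"ty":15,"tz":0,"wx":0,"wy":0,"wz":0,"jaw":255},
    {"tx":0,"ty":45,"tz":0,"wx":0,"wy":0,"wz":0,"jaw":255},
    {"tx":-30,"ty":75,"tz":0,"wx":0,"wy":0,"wz":0,"jaw":255},
    {"tx":-60,"ty":90,"tz":0,"wx":0,"wy":0,"wz":0,"jaw":255},
    {"tx":-100,"ty":100,"tz":0,"wx":0,"wy":0,"wz":0,"jaw":255},
    {"tx":-130,"ty":100,"tz":0,"wx":0,"wy":0,"wz":0,"jaw":255},
    {"tx":-130,"ty":100,"tz":0,"wx":0,"wy":0,"wz":0,"jaw":255},
    {"tx":-130,"ty":100,"tz":0,"wx":0,"wy":0,"wz":0,"jaw":255}
  ]
}}

```text
time_s: 18.85
tcp_pos: [489.2, -369.2, 153.0]
tcp_rot: [0.708, -0.013, -0.706, -0.011]
contact_force: [-0.5, -0.3, -1.2]
opening: -0.0
```

```bash
python3 - <<'E'
from h import *
for n in("side","top"): cv2.imwrite(f"pics/{n}I.png",vision.camera(n)[:,:,::-1])
s=st()
crop("pics/topI.png",280,150,110,80,7,"pics/y1.png")
E
```

```text
t 18.95 tcp [ 487.5 -367.   149.7] z-ang 178.07 xax [-0.001  0.002 -1.   ] F [-0.1 -0.2 -0.4] open 0.002 q [-0.77  0.48 -0.1   0.99  0.   -2.3 ]
```

View pics/y1.png

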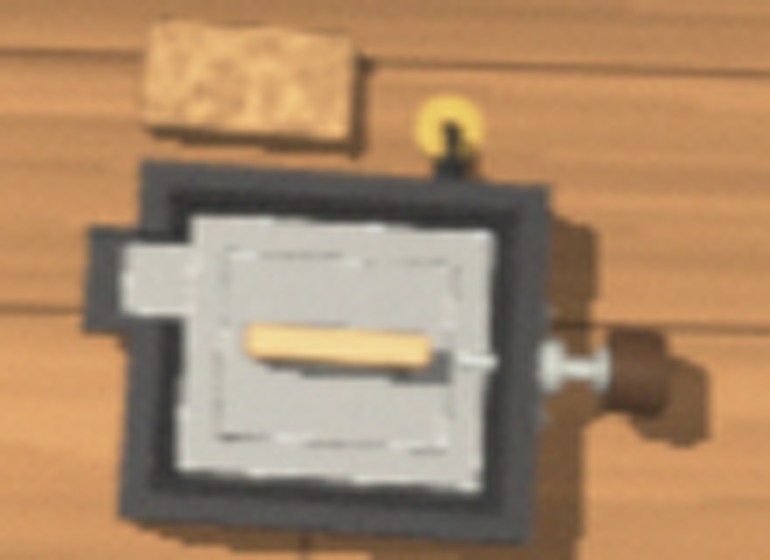

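View pics/topI.png

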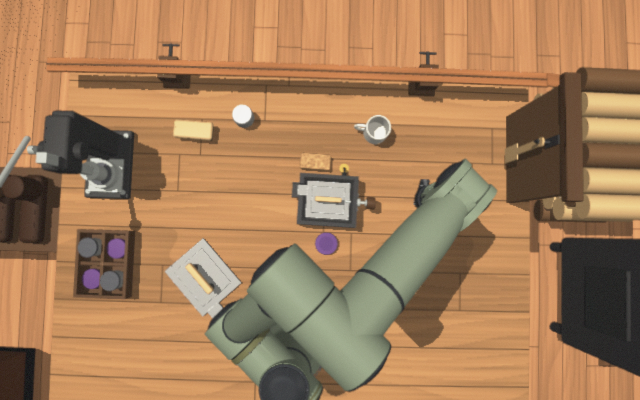

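View pics/sideI.png

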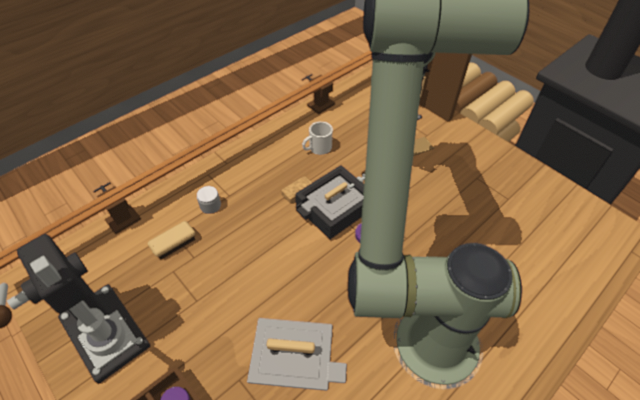

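```bash
python3 - <<'E'
from h import *
st(); print(robot.finish_job())
E
```

```text
t 18.95 tcp [ 487.5 -367.   149.7] z-ang 178.07 xax [-0.001  0.002 -1.   ] F [-0.1 -0.2 -0.4] open 0.002 q [-0.77  0.48 -0.1   0.99  0.   -2.3 ]
the job is handed in; nothing more can be done
None
```

I pulled the knob out to its detent, seated the smaller cover with its tongue in the notch, and pushed the knob back in so its bolt locks the cover. I handed the job in at about 19 s; it reports no verdict.

**Last checks**
- **Cover:** the final pictures show it level in the rebate, with about even gaps and the tongue in the notch. Contact with the ledge came at the expected height.
- **Knob:** its head is back at its starting pixel and the bolt lies over the cover. It met a hard stop at about 7 N.
- **Bystanders:** those visible in the last pictures were at their starting pixels. The arm hid the scraper from above, so it was only partly checked, from the side.
- **Arm:** it stood clear of everything, with close to zero contact force.

**What failed or disagreed**
- **First grasp:** it closed on nothing. The fingertips sit about 28 mm higher than the TCP reading implies, which also explains why the knob had to be gripped twice. Lowering the grasp by that amount fixed it, and the empty grasp did not visibly shift the cover.
- **Cameras:** the two differed by about 5 mm in x. I averaged them, checked that against the knob grip, and corrected the placing from the pictures before lowering the cover.

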